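# Load the capped level sensors into their test sockets

## Robot

A 6-joint arm with a two-finger parallel gripper is mounted at the origin on the work surface. World frame = base frame: x ahead of the robot, y to its left, z up, the work surface at z = 0. Lengths are in m, angles in degrees, forces in N, time in s.
With the tool pointing down it reaches from about 0.3 to 0.75 m from the base axis. Payload 8.5 kg.
Tool frame: the origin (TCP) lies midway between the tips of the shut fingers; the grasp point (between the pads) lies env.tcp_to_grasp behind it (env.tcp_to_grasp is the distance from the TCP to the grasp point, in m); z points along the fingers, y is the direction in which the jaws open and shut (so a half turn about z gives the same grasp; the last joint's range is limited). The gripper opens to 85 mm and grips with 20 to 120 N. Pads are 22 mm wide; open, the fingers measure 114 mm over their backs; the gripper's body (76 mm by 85 mm) begins 54 mm behind the grasp point. The pads swing forward as they close: fully open they stand 13 mm farther back than shut.
Start: joints at [-87.508, 21.807, 74.336, -0, 83.858, -12.336], TCP at [0.141, -0.532, 0.231] pointing down, gripper open.
Joint ranges: [-178.18, 178.18], [-50.72, 133.34], [12.68, 142.11], [-81.47, 261.47], [9.98, 163.14], [-165.26, 165.26]. Speed limits (degrees/s): [136.94, 136.94, 180, 180, 180, 180].

## Interface

Orientations are given as a 3x3 rotation matrix whose columns are the frame's x, y, z axes.
In Python, from rig import readout, imaging, job, env gives the robot as it stands.
- The arm moves only by the tool move_arm, never from a script. Its argument "motion" is a list of rows, each a list of 3 entries, a list of its own where there are three numbers: the shift along the tool's x, y, z normalised to -1 to 1, where 1 is 0.02 m, then the turn, a rotation vector about the tool's x, y, z normalised to -1 to 1, where 1 is 120 degrees, then the gripper command: -1 is shut, 1 is fully open, values between are in proportion. In form: [[[tx, ty, tz], [rx, ry, rz], claw], ...]. A call has 1 to 12 rows; each row shifts and turns the pose as measured when the row begins, along the tool's axes as they then stand; what a row does not reach is not made up. A row lasts 1/12 s, in which the tool goes at most 41.7 mm and 7.16 degrees, less where a joint would pass 70% of its speed; a pose out of reach is approached as far as the arm can. A call with a number of a shift or a turn outside -1 to 1 is refused whole. A call with a gripper value outside its range is refused whole. The fingers move at their own pace and stop on an object; "squeeze" is the grip in N (left out, the last holds). Time passes only in rows, so rows that do not move let the fingers close. It gives the time, the measured TCP pose, the force and the opening at its end, in the units of the state.
- readout.observe(): the state, without advancing time (a new reading comes with each control period).
- imaging.get_image(name): name is "scene" or "top" or "wrist"; returns a dict with "img" (400x640x3 uint8, blue, green, red), "fov_y" (degrees; the focal length in pixels is half the picture's height over the tangent of half this angle, whatever the lens; pixels are square), "cx", "cy" (the principal point, pixels), "k1" (the pictures are not rectified: a ray, as slopes to the right and down, at radius r is drawn at 1 + k1 r^2 times it, then the intrinsics apply), "eye" and "orientation" of the camera in the world. Camera axes: x right, y up, looking along -z (the intrinsics and any distortion apply to the point x, -y, -z); pixel columns grow to the right and rows downward; lengths in m; the calibration is good to about 2 mm. A picture is of the moment at which its call begins. There is no depth.
- job.close_job(): hands the job in, once; it reports no verdict.
The state is a dict: "time_s": time; "q": joint angles; "qvel": joint speeds; "joint_efforts": joint torques, N m; "position": TCP position; "tool_rot": TCP orientation; "ft_force": force on the tool from outside, world axes, zero at the start; "wrist_torque": the same for the moment, N m; "grip_width": finger opening in m.
Only numpy, scipy, OpenCV 4.12 (cv2) and the standard library are available. Lean on these libraries where they do the work, as an engineer would, in place of code of your own. Each camera call takes 0.05 s, during which the arm holds its last target.

## Task

Four of the six black level sensors on this bench are finished and have a coloured cap: stand each of these four upright in the middle of the test socket of its own colour, flat on the socket's floor, and let go. Set them down gently rather than dropping them, and never let any sensor fall over. The two unfinished sensors, all black without a cap, stay where they are.

Things in the scene. Friction and masses are not known exactly. Their poses are not given: they have to be found in the camera images.
- sensor_red: Loose finished level sensor with a red cap, upright, about 0.18 kg (0.12 to 0.26). Black round body 52 mm across, 50 mm tall, with a grey band; black neck 42 mm across up to 56 mm; red cylindrical cap (grip here) 36 mm across, 56 to 94 mm above the underside; black stub on top, 14 mm across, to 102 mm. Origin: centre of the underside; z up along its axis. Yaw does not matter.
- sensor_yellow: Loose finished level sensor with a yellow cap, upright, about 0.18 kg (0.12 to 0.26). Black round body 52 mm across, 50 mm tall, with a grey band; black neck 42 mm across up to 56 mm; yellow cylindrical cap (grip here) 36 mm across, 56 to 94 mm above the underside; black stub on top, 14 mm across, to 102 mm. Origin: centre of the underside; z up along its axis. Yaw does not matter.
- sensor_blue: Loose finished level sensor with a blue cap, upright, about 0.18 kg (0.12 to 0.26). Black round body 52 mm across, 50 mm tall, with a grey band; black neck 42 mm across up to 56 mm; blue cylindrical cap (grip here) 36 mm across, 56 to 94 mm above the underside; black stub on top, 14 mm across, to 102 mm. Origin: centre of the underside; z up along its axis. Yaw does not matter.
- sensor_white: Loose finished level sensor with a white cap, upright, about 0.18 kg (0.12 to 0.26). Black round body 52 mm across, 50 mm tall, with a grey band; black neck 42 mm across up to 56 mm; white cylindrical cap (grip here) 36 mm across, 56 to 94 mm above the underside; black stub on top, 14 mm across, to 102 mm. Origin: centre of the underside; z up along its axis. Yaw does not matter.
- bare_a: Loose unfinished level sensor that must stay where it is: the same 52 mm body and neck, but no coloured cap, only a thin bare black threaded stem 24 mm in diameter, from 56 to 80 mm. Origin: centre of the underside; z up.
- bare_b: Loose unfinished level sensor that must stay where it is: the same 52 mm body and neck, but no coloured cap, only a thin bare black threaded stem 24 mm in diameter, from 56 to 80 mm. Origin: centre of the underside; z up.
- socket_red: Red test socket: shallow round dish fixed to the bench, 84 mm across outside, 72 mm inside; rim top 14 mm, inner floor 6 mm above the bench; small brass contact in the middle, black terminal block (11 mm high) outside. Origin: centre of its underside, on the bench; z up. A seated sensor has its underside 6 mm above this origin.
- socket_yellow: Yellow test socket: shallow round dish fixed to the bench, 84 mm across outside, 72 mm inside; rim top 14 mm, inner floor 6 mm above the bench; small brass contact in the middle, black terminal block (11 mm high) outside. Origin: centre of its underside, on the bench; z up. A seated sensor has its underside 6 mm above this origin.
- socket_blue: Blue test socket: shallow round dish fixed to the bench, 84 mm across outside, 72 mm inside; rim top 14 mm, inner floor 6 mm above the bench; small brass contact in the middle, black terminal block (11 mm high) outside. Origin: centre of its underside, on the bench; z up. A seated sensor has its underside 6 mm above this origin.
- socket_white: White test socket: shallow round dish fixed to the bench, 84 mm across outside, 72 mm inside; rim top 14 mm, inner floor 6 mm above the bench; small brass contact in the middle, black terminal block (11 mm high) outside. Origin: centre of its underside, on the bench; z up. A seated sensor has its underside 6 mm above this origin.
Mind the look-alikes: they are no part of the job. What is shaped like the sensor_red but green or turquoise is not meant.

How it is judged (in metres and radians):
At the end, for the whole second after the job is handed in: Each capped sensor stands at rest in the socket of its colour: centre within 12 mm of the socket's centre, underside 3 to 10 mm above the bench (on the socket's floor), upright within 0.1 rad. Both bare sensors are upright (0.1 rad), at rest and within 20 mm of where they began (horizontal distance between sensor_red and socket_red below 0.012 m and z of sensor_red in the frame of socket_red between 0.003 and 0.01 m and angle between each of sensor_red, sensor_yellow, sensor_blue, sensor_white, bare_a, bare_b's own z axis and vertical below 0.1 rad and linear speed of each of sensor_red, sensor_yellow, sensor_blue, sensor_white, bare_a, bare_b below 0.02 m/s and horizontal distance between sensor_yellow and socket_yellow below 0.012 m and z of sensor_yellow in the frame of socket_yellow between 0.003 and 0.01 m and horizontal distance between sensor_blue and socket_blue below 0.012 m and z of sensor_blue in the frame of socket_blue between 0.003 and 0.01 m and horizontal distance between sensor_white and socket_white below 0.012 m and z of sensor_white in the frame of socket_white between 0.003 and 0.01 m and distance of each of bare_a, bare_b from where it was at the start of the episode below 0.02 m); the robot touches nothing.
It fails at once if a sensor falls over (tilts more than 0.8 rad) (angle between any of sensor_red, sensor_yellow, sensor_blue, sensor_white, bare_a, bare_b's own z axis and vertical above 0.8 rad).
It fails at once if a capped sensor is dropped into its socket (comes down on it faster than 0.5 m/s) ((horizontal distance between sensor_red and socket_red below 0.05 m and z of sensor_red in the frame of socket_red below 0.02 m and linear speed of sensor_red above 0.5 m/s) or (horizontal distance between sensor_yellow and socket_yellow below 0.05 m and z of sensor_yellow in the frame of socket_yellow below 0.02 m and linear speed of sensor_yellow above 0.5 m/s) or (horizontal distance between sensor_blue and socket_blue below 0.05 m and z of sensor_blue in the frame of socket_blue below 0.02 m and linear speed of sensor_blue above 0.5 m/s) or (horizontal distance between sensor_white and socket_white below 0.05 m and z of sensor_white in the frame of socket_white below 0.02 m and linear speed of sensor_white above 0.5 m/s)).
It also fails if it takes over 99 s, if anything falls off the work surface, if the arm or the gripper's body presses on something with over 40 N, if the wrist force passes 120 N, or if a joint passes its speed limit or range.

## Working session

There is one attempt and no reset: what is moved stays moved. The work goes in short steps, Python scripts to look and compute and a tool call to move; the robot and the scene stay as the last step left them, time stands still between calls to the robot, and variables do not carry over. Pictures are saved under pics/ and viewed, and the job is handed in when it is done.

Besides the shell and the picture viewer there is one more tool, called after "Request:" by a JSON object that holds its "method" and its "body". move_arm: Moves the arm, as the interface text tells. Its arguments: {"type":"object","properties":{"motion":{"type":"array","items":{"type":"array"}},"squeeze":{"type":"number"}},"required":["motion"]}

```bash
mkdir -p pics; ls
python3 - <<'E'
from rig import readout, imaging, job, env
import cv2
print(readout.observe()); print(env.tcp_to_grasp)
for n in ("scene","top","wrist"):
    d=imaging.get_image(n); cv2.imwrite(f"pics/{n}0.png",d["img"]); print(n,{k:v for k,v in d.items() if k!="img"})
E
```

```text
pics
{'time_s': 0.0, 'q': array([-8.75061494e+01,  2.18408023e+01,  7.43867340e+01,  1.53713032e-04,
        8.38590720e+01, -1.23358658e+01]), 'qvel': array([-0.10868875, -0.11137089, -0.02955895, -0.11401825,  0.04904128,
       -0.00483343]), 'joint_efforts': array([ 1.02033259e-04, -4.48455226e+01, -2.31275493e+01, -1.47885162e-04,
        4.80187489e-03, -2.82452483e-06]), 'position': array([ 0.14075475, -0.53136299,  0.23070189]), 'tool_rot': array([[ 9.66690856e-01,  2.55946840e-01, -6.31081140e-05],
       [ 2.55946641e-01, -9.66689731e-01,  1.51028461e-03],
       [ 3.25546608e-04, -1.47613063e-03, -9.99998858e-01]]), 'ft_force': array([ 1.03108652,  0.35645961, -0.32666627]), 'wrist_torque': array([-0.00032683,  0.01192613, -0.0373436 ]), 'grip_width': 0.08551730882279758}
0.0187
scene {'fov_y': 49.94289966152008, 'cx': 322.41339091035303, 'cy': 205.77035557774613, 'k1': -0.030642002825320577, 'eye': array([ 1.02899238, -0.47880586,  0.72362274]), 'orientation': array([[ 0.73317359, -0.45313724,  0.5070731 ],
       [ 0.68000561,  0.49617888, -0.53981375],
       [-0.00698925,  0.74058974,  0.67192111]])}
top {'fov_y': 52.611931091224925, 'cx': 321.2688292371449, 'cy': 200.58907946104534, 'k1': -0.09544660251400289, 'eye': array([0.437583  , 0.03793078, 1.13555812]), 'orientation': array([[ 1.05762202e-03,  9.97416237e-01, -7.18312674e-02],
       [-9.99996484e-01,  8.80219011e-04, -2.50132814e-03],
       [-2.43163806e-03,  7.18336604e-02,  9.97413662e-01]])}
wrist {'fov_y': 60.312075809087986, 'cx': 319.89457597871143, 'cy': 195.6299357876415, 'k1': -0.02500490986068965, 'eye': array([ 0.21558719, -0.51164842,  0.3737125 ]), 'orientation': array([[ 0.25529027,  0.92089336,  0.29458836],
       [-0.96686366,  0.24354251,  0.07656176],
       [-0.00123957, -0.30437225,  0.95255236]])}
```

View pics/top0.png

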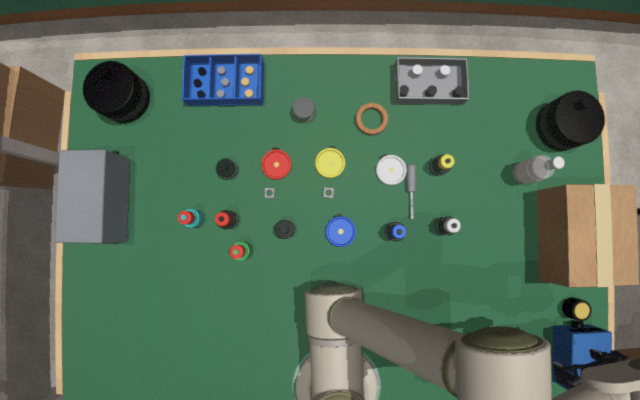

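View pics/scene0.png

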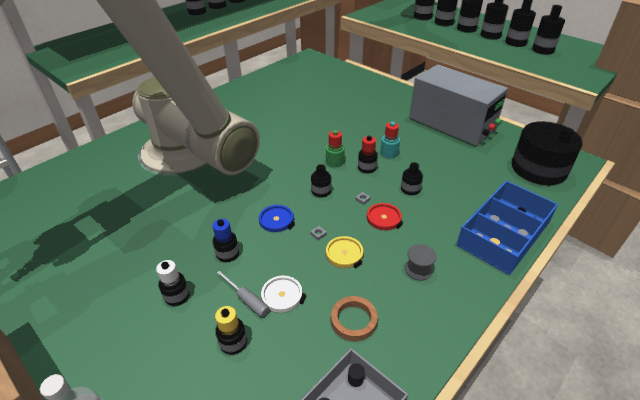

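View pics/wrist0.png

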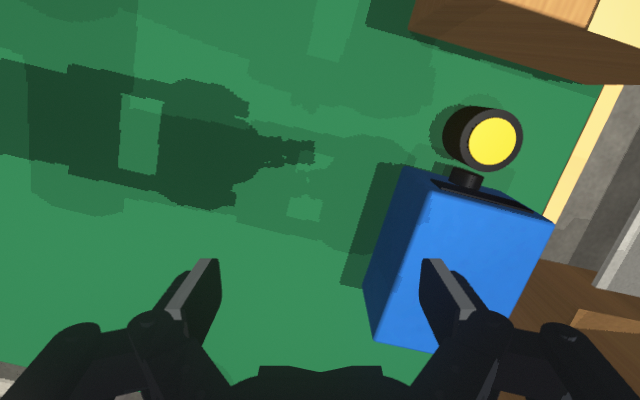

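Candidates for sensor_red in top: (187,218) turquoise body, (239,251) green body, (225,219) black body, which is the one I want. Yellow is (446,162), blue (398,232) and white (452,226). The bare sensors are (227,169) and (285,229). Next, enlarged crops to check and measure.

Run:
```python
import cv2
t=cv2.imread("pics/top0.png"); s=cv2.imread("pics/scene0.png")
cv2.imwrite("pics/tA.png",cv2.resize(t[140:270,165:305],None,fx=5,fy=4.5,interpolation=2)[:600])
cv2.imwrite("pics/tA.png",cv2.resize(t[140:270,165:315],None,fx=4,fy=4,interpolation=2))
cv2.imwrite("pics/tB.png",cv2.resize(t[140:260,305:475],None,fx=4,fy=4,interpolation=2))
cv2.imwrite("pics/sA.png",cv2.resize(s[110:240,290:440],None,fx=4,fy=4,interpolation=2))
cv2.imwrite("pics/sB.png",cv2.resize(s[190:360,150:350],None,fx=3.5,fy=3.5,interpolation=2))
```

```text
(no output)
```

View pics/tA.png

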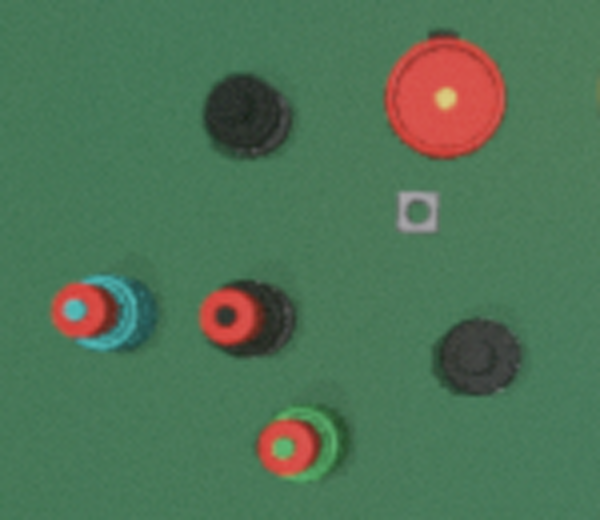

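View pics/tB.png

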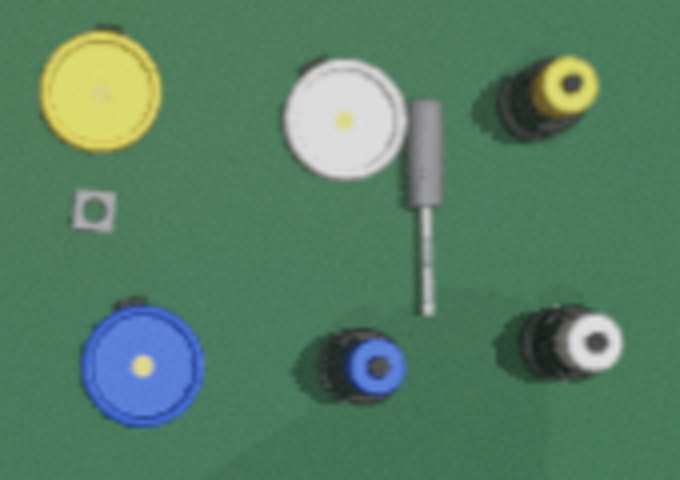

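View pics/sA.png

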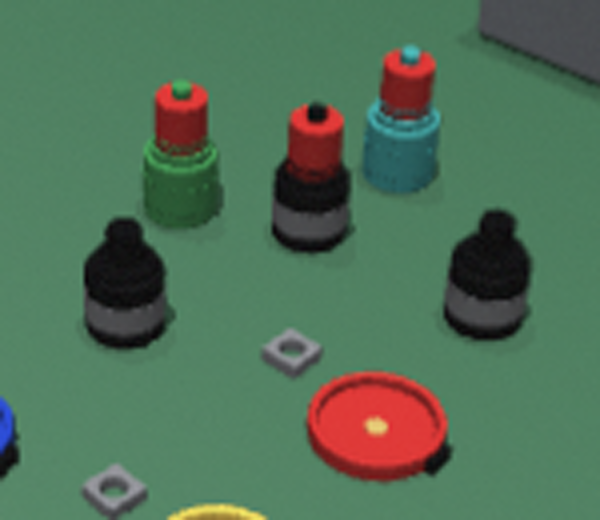

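View pics/sB.png

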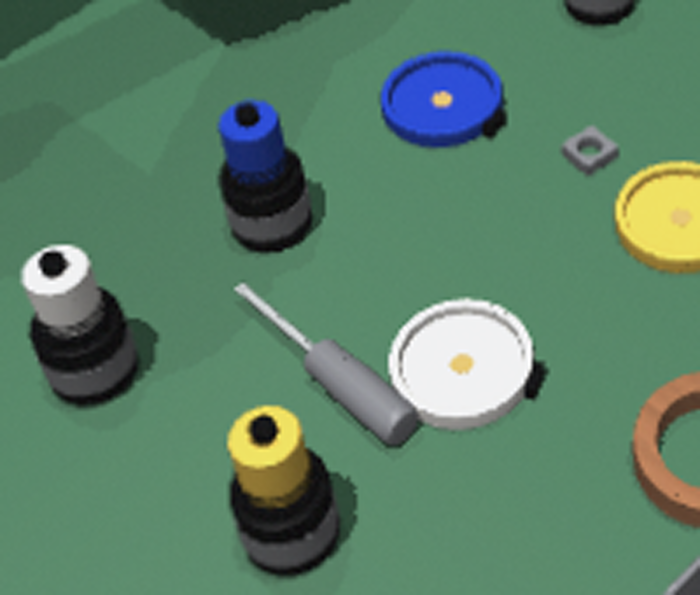

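```bash
cat > h.py <<'E'
import numpy as np, cv2
from rig import readout, imaging
def ray(d,u,v):
    f=200/np.tan(np.radians(d["fov_y"]/2))
    K=np.array([[f,0,d["cx"]],[0,f,d["cy"]],[0,0,1]])
    p=cv2.undistortPoints(np.array([[[u,v]]],float),K,np.array([d["k1"],0,0,0],float))[0,0]
    r=d["orientation"]@np.array([p[0],-p[1],-1]); return np.array(d["eye"]),r/np.linalg.norm(r)
def atz(d,u,v,z):
    e,r=ray(d,u,v); return e+r*(z-e[2])/r[2]
def tri(d1,p1,d2,p2):
    a,r=ray(d1,*p1); b,s=ray(d2,*p2)
    x=np.linalg.lstsq(np.c_[r,-s],b-a,rcond=None)[0]
    P,Q=a+r*x[0],b+s*x[1]; return (P+Q)/2,np.linalg.norm(P-Q)
def project(d,P):
    f=200/np.tan(np.radians(d["fov_y"]/2))
    c=np.array(d["orientation"]).T@(np.array(P)-d["eye"]); x,y=c[0]/-c[2],-c[1]/-c[2]
    k=1+d["k1"]*(x*x+y*y); return f*x*k+d["cx"],f*y*k+d["cy"]
E
python3 - <<'E'
from h import *
np.set_printoptions(precision=4,suppress=True)
T=imaging.get_image("top");S=imaging.get_image("scene")
c=lambda p,o,s:((p[0]+.5)/s-.5+o[0],(p[1]+.5)/s-.5+o[1])
tA=lambda *p:c(p,(165,140),4); tB=lambda *p:c(p,(305,140),4); sA=lambda *p:c(p,(290,110),4); sB=lambda *p:c(p,(150,190),3.5)
for n,p,q,z in [("s_red",tA(227,316),sA(317,106),.102),("s_yel",tB(572,84),sB(264,425),.102),("s_blu",tB(377,367),sB(248,110),.102),("s_whi",tB(597,343),sB(54,259),.102),
 ("k_red",tA(446,98),sA(376,426),.007),("k_yel",tB(101,92),sB(681,217),.007),("k_blu",tB(143,366),sB(442,99),.007),("k_whi",tB(344,120),sB(462,363),.007),
 ("bare1",tA(237,104),sA(498,218),.08),("bare2",tA(477,350),sA(125,226),.08)]:
    print(n,*tri(T,p,S,q),"top@z",atz(T,*p,z)[:2],"scene@z",atz(S,*q,z)[:2])
E
```

```text
s_red [0.4664 0.2977 0.1044] 0.0030463573901135235 top@z [0.4653 0.2972] scene@z [0.465  0.3021]
s_yel [ 0.6176 -0.2877  0.1012] 0.002584269439369409 top@z [ 0.6167 -0.2885] scene@z [ 0.619 -0.287]
s_blu [ 0.4338 -0.1574  0.101 ] 0.0019093819494758791 top@z [ 0.4333 -0.158 ] scene@z [ 0.4355 -0.1572]
s_whi [ 0.4491 -0.3001  0.1012] 0.0029476116027053923 top@z [ 0.4483 -0.3011] scene@z [ 0.451  -0.2992]
k_red [0.6224 0.1687 0.0071] 0.001398860207631657 top@z [0.6219 0.1682] scene@z [0.6228 0.1694]
k_yel [0.6267 0.0173 0.0075] 0.0019064802835014494 top@z [0.6261 0.0166] scene@z [0.6271 0.0184]
k_blu [ 0.4344 -0.0116  0.0072] 0.0022860635322573767 top@z [ 0.4337 -0.0125] scene@z [ 0.4351 -0.0107]
k_whi [ 0.607  -0.154   0.0077] 0.0015927573680421443 top@z [ 0.6066 -0.1548] scene@z [ 0.6071 -0.1531]
bare1 [0.6078 0.2998 0.0832] 0.0050706029268995385 top@z [0.6063 0.2988] scene@z [0.6071 0.3061]
bare2 [0.4446 0.1381 0.0847] 0.0014242281477603552 top@z [0.4441 0.138 ] scene@z [0.4408 0.1431]
```

Heights agree with the text: stub tops at 0.101–0.104 m and socket contacts at 0.007–0.008 m. The crop confirms the red cap on a black body at top (225,219). First I move toward white.

Request:
{"method": "move_arm", "body": {"motion": [[[0,-1,0],[0,0,0],1],[[0,-1,0],[0,0,0],1],[[0,-1,0],[0,0,0],1],[[0,-1,0],[0,0,0],1],[[1,-0.5,0],[0,0,0],1],[[1,-0.3,0],[0,0,0],1],[[1,-0.2,0],[0,0,0],1],[[1,-0.2,0],[0,0,0],1],[[1,-0.2,0],[0,0,0],1],[[1,-0.2,0],[0,0,0],1],[[1,-0.2,0],[0,0,0],1],[[1,-0.2,0],[0,0,0],1]], "squeeze": 40}}

```text
time_s: 1.25
position: [0.2665, -0.3682, 0.2297]
tool_rot: [[0.968, 0.249, -0.001], [0.249, -0.968, 0.002], [-0.0, -0.002, -1.0]]
ft_force: [-0.3, -0.8, -0.3]
grip_width: 0.0854
```

```bash
cat >> h.py <<'E'
def delta(x,y,z):
    s=readout.observe(); d=np.array(s["tool_rot"]).T@(np.array([x,y,z])-s["position"])
    R=np.array(s["tool_rot"]); t=np.degrees(np.arctan2(R[1,0],R[0,0]))
    print("t",round(s["time_s"],2),"pos",np.round(s["position"],4),"yaw",round(t,2),"tilt z",np.round(R[:,2],4),"w",round(s["grip_width"],4),"F",np.round(s["ft_force"],1),"q",np.round(s["q"],0))
    print("UNITS",np.round(d/0.02,2))
E
python3 -c "
from h import *
delta(.449,-.300,.2)"
```

```text
t 1.25 pos [ 0.2665 -0.3682  0.2297] yaw 14.42 tilt z [-8.0e-04  2.2e-03 -1.0e+00] w 0.0854 F [-0.3 -0.8 -0.3] q [-69.  12.  89.   0.  79.   6.]
UNITS [ 9.69 -1.03  1.49]
```

Request:
{"method": "move_arm", "body": {"motion": [[[1,-0.1,0.1],[0,0,0],1],[[1,-0.1,0.1],[0,0,0],1],[[1,-0.1,0.2],[0,0,0],1],[[1,-0.1,0.2],[0,0,0],1],[[1,-0.1,0.2],[0,0,0],1],[[1,-0.1,0.2],[0,0,0],1],[[1,-0.1,0.2],[0,0,0],1],[[1,-0.1,0.2],[0,0,0],1],[[1,-0.1,0.1],[0,0,0],1],[[0.5,-0.1,0],[0,0,0],1],[[0,0,0],[0,0,0],1],[[0,0,0],[0,0,0],1]]}}

```text
time_s: 2.25
position: [0.4563, -0.2944, 0.1977]
tool_rot: [[0.967, 0.254, -0.002], [0.254, -0.967, 0.002], [-0.001, -0.003, -1.0]]
ft_force: [-0.7, 0.3, 0.0]
grip_width: 0.0854
```

```bash
python3 -c "
from h import *
W=imaging.get_image('wrist'); cv2.imwrite('pics/w1.png',W['img'])
print([np.round(project(W,p)) for p in [(.449,-.3,.102),(.6176,-.2877,.1012)]])
delta(.449,-.300,.1)"
```

```text
[array([325., 208.]), array([378., -54.])]
t 2.3 pos [ 0.4561 -0.2945  0.1978] yaw 14.66 tilt z [-0.0016  0.0025 -1.    ] w 0.0851 F [-0.3  0.4  0.5] q [-45.  23.  79.   0.  79.  30.]
UNITS [-0.41  0.19  4.89]
```

View pics/w1.png

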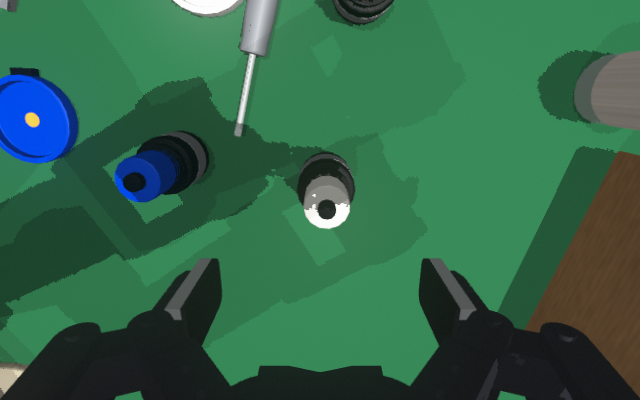

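White stub seen at (327,209), predicted (325,208), so they agree within about 1 mm. The blue stub is at (134,182). Descending on white.

Request:
{"method": "move_arm", "body": {"motion": [[[-0.3,0.15,0],[0,0,0],1],[[-0.15,0.05,0],[0,0,0],1],[[0,0,1],[0,0,0],1],[[0,0,1],[0,0,0],1],[[0,0,0.5],[0,0,0],1],[[0,0,0],[0,0,0],1],[[0,0,0],[0,0,0],1]]}}

```text
time_s: 2.88
position: [0.4422, -0.3059, 0.1489]
tool_rot: [[0.969, 0.246, 0.001], [0.246, -0.969, -0.002], [0.0, 0.002, -1.0]]
ft_force: [0.5, -0.9, 0.0]
grip_width: 0.0854
```

```bash
python3 -c "
from h import *
W=imaging.get_image('wrist'); cv2.imwrite('pics/w2.png',W['img'])
print(np.round(project(W,(.449,-.3,.102))))
delta(.449,-.300,.06)"
```

```text
[313. 210.]
t 2.93 pos [ 0.4423 -0.306   0.149 ] yaw 14.23 tilt z [ 8.e-04 -2.e-03 -1.e+00] w 0.0852 F [-1.   0.2 -0.5] q [-47.  25.  84.  -0.  71.  29.]
UNITS [ 0.4  -0.22  4.45]
```

View pics/w2.png

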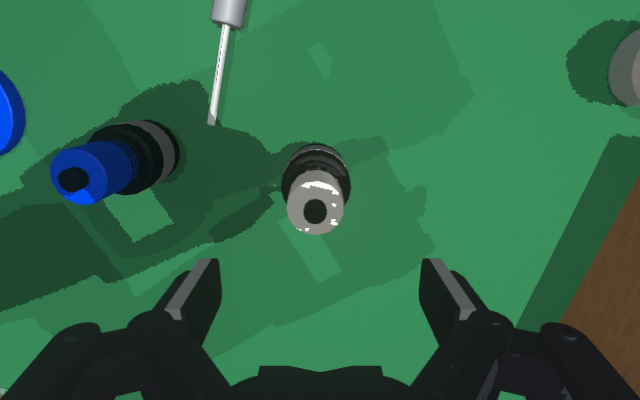

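Request:
{"method": "move_arm", "body": {"motion": [[[0.3,-0.15,0.5],[0,0,0],1],[[0,0,0.7],[0,0,0],1],[[0,0,0],[0,0,0],1]]}}

```text
time_s: 3.18
position: [0.4482, -0.3025, 0.1261]
tool_rot: [[0.97, 0.244, 0.005], [0.244, -0.97, -0.006], [0.003, 0.007, -1.0]]
ft_force: [0.1, -0.4, -0.4]
grip_width: 0.0851
```

```bash
python3 -c "
from h import *
W=imaging.get_image('wrist')
delta(.449,-.300,.06)"
```

```text
t 3.23 pos [ 0.4487 -0.3028  0.1273] yaw 14.15 tilt z [ 0.0056 -0.0068 -1.    ] w 0.0859 F [-0.3 -1.3  1. ] q [-47.  26.  85.  -0.  68.  29.]
UNITS [ 0.04 -0.16  3.36]
```

Request:
{"method": "move_arm", "body": {"motion": [[[0,-0.05,1],[0,0,0],1],[[0,0,1],[0,0,0],1],[[0,0,0.7],[0,0,0],1],[[0,0,0.4],[0,0,0],1],[[0,0,0],[0,0,0],1]]}}

```text
time_s: 3.65
position: [0.4517, -0.3036, 0.0674]
tool_rot: [[0.969, 0.245, 0.012], [0.245, -0.969, -0.013], [0.009, 0.016, -1.0]]
ft_force: [-0.1, -0.5, 1.2]
grip_width: 0.0851
```

```bash
python3 -c "
from h import *
W=imaging.get_image('wrist'); cv2.imwrite('pics/w3.png',W['img'])
print(np.round(project(W,(.449,-.3,.102))))
delta(.449,-.300,.06)"
```

```text
[311. 309.]
t 3.7 pos [ 0.4519 -0.3038  0.0682] yaw 14.21 tilt z [ 0.0129 -0.0142 -0.9998] w 0.0852 F [-0.2 -0.7 -1.5] q [-46.  31.  89.  -0.  59.  29.]
UNITS [-0.1  -0.23  0.41]
```

View pics/w3.png

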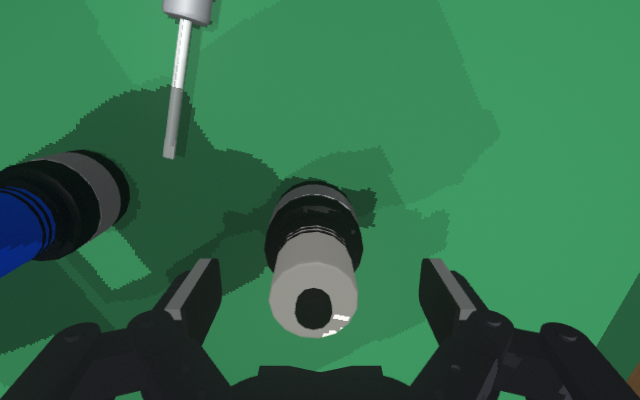

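```bash
cat >> h.py <<'E'
_d=delta
def delta(x,y,z,yaw=14.8):
    _d(x,y,z); R=np.array(readout.observe()["tool_rot"])
    from scipy.spatial.transform import Rotation as Ro
    c,s=np.cos(np.radians(yaw)),np.sin(np.radians(yaw))
    D=np.array([[c,s,0],[s,-c,0],[0,0,-1]])
    print("ROT",np.round(np.degrees(Ro.from_matrix(R.T@D).as_rotvec())/120,4))
E
python3 -c "
from h import *
delta(.449,-.300,.06)"
```

```text
t 3.7 pos [ 0.4519 -0.3038  0.0682] yaw 14.21 tilt z [ 0.0129 -0.0142 -0.9998] w 0.0852 F [-0.2 -0.7 -1.5] q [-46.  31.  89.  -0.  59.  29.]
UNITS [-0.1  -0.23  0.41]
ROT [ 0.0081 -0.0043 -0.0049]
```

Request:
{"method": "move_arm", "body": {"motion": [[[-0.1,-0.18,0.2],[0.008,-0.004,-0.005],1],[[0,0,0.1],[0,0,0],1],[[0,0,0],[0,0,0],1]]}}

```text
time_s: 3.95
position: [0.4499, -0.3014, 0.0642]
tool_rot: [[0.966, 0.257, 0.002], [0.257, -0.966, -0.002], [0.002, 0.002, -1.0]]
ft_force: [-0.3, -1.3, -0.2]
grip_width: 0.0855
```

```bash
python3 -c "
from h import *
delta(.449,-.300,.06)"
```

```text
t 3.95 pos [ 0.4499 -0.3014  0.0642] yaw 14.89 tilt z [ 0.0023 -0.0016 -1.    ] w 0.0855 F [-0.3 -1.3 -0.2] q [-46.  31.  89.   0.  59.  29.]
UNITS [-0.03 -0.08  0.21]
ROT [ 0.001  -0.0009  0.0007]
```

Request:
{"method": "move_arm", "body": {"motion": [[[0,0,0.2],[0,0,0],0.2],[[0,0,0],[0,0,0],0],[[0,0,0],[0,0,0],-0.1],[[0,0,0],[0,0,0],-1],[[0,0,0],[0,0,0],-1],[[0,0,0],[0,0,0],-1],[[0,0,0],[0,0,0],-1],[[0,0,0],[0,0,0],-1],[[0,0,0],[0,0,0],-1]]}}

```text
time_s: 4.7
position: [0.4504, -0.3019, 0.0612]
tool_rot: [[0.966, 0.257, 0.004], [0.257, -0.966, -0.003], [0.003, 0.004, -1.0]]
ft_force: [-0.2, 1.0, -0.0]
grip_width: 0.0353
```

```bash
python3 -c "
from h import *
W=imaging.get_image('wrist'); cv2.imwrite('pics/w4.png',W['img'])
delta(.449,-.300,.06)"
```

```text
t 4.75 pos [ 0.4504 -0.3019  0.0612] yaw 14.88 tilt z [ 0.0041 -0.0035 -1.    ] w 0.0346 F [ 0.1  0.3 -1. ] q [-46.  32.  90.   0.  59.  29.]
UNITS [-0.04 -0.11  0.06]
ROT [ 0.0021 -0.0015  0.0007]
```

View pics/w4.png

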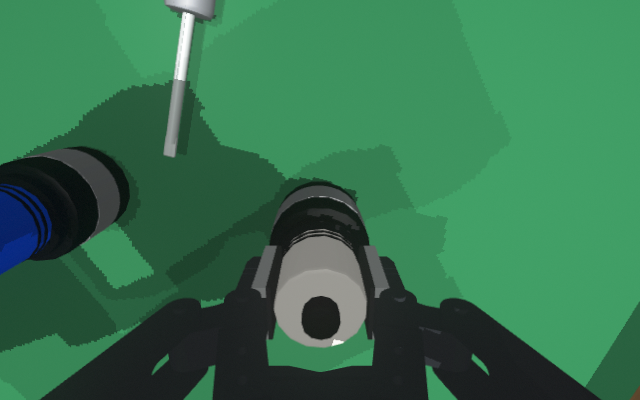

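Request:
{"method": "move_arm", "body": {"motion": [[[0,0,-0.3],[0,0,0],-1],[[0,0,-1],[0,0,0],-1],[[0,0,-1],[0,0,0],-1],[[0,0,-1],[0,0,0],-1],[[0.4,-0.2,-1],[0,0,0],-1],[[0.8,-0.4,-0.3],[0,0,0],-1],[[0.9,-0.5,0],[0,0,0],-1],[[0.9,-0.5,0],[0,0,0],-1],[[0.9,-0.5,0],[0,0,0],-1],[[0.9,-0.5,0],[0,0,0],-1],[[0.9,-0.5,0],[0,0,0],-1],[[0.9,-0.5,0],[0,0,0],-1]]}}

```text
time_s: 5.75
position: [0.5603, -0.1957, 0.1615]
tool_rot: [[0.968, 0.25, 0.002], [0.25, -0.968, -0.002], [0.001, 0.002, -1.0]]
ft_force: [0.1, -0.6, -3.0]
grip_width: 0.0352
```

```bash
python3 -c "
from h import *
delta(.607,-.154,.09)"
```

```text
t 5.75 pos [ 0.5603 -0.1957  0.1615] yaw 14.5 tilt z [ 0.0018 -0.0017 -1.    ] w 0.0352 F [ 0.1 -0.6 -3. ] q [-31.  29.  74.  -0.  77.  45.]
UNITS [ 2.78 -1.44  3.57]
ROT [ 0.001  -0.0006 -0.0025]
```

Request:
{"method": "move_arm", "body": {"motion": [[[0.9,-0.5,0],[0,0,0],-1],[[0.8,-0.4,0],[0,0,0],-1],[[0.5,-0.2,0.3],[0,0,0],-1],[[0.1,0,0.5],[0,0,0],-1],[[0,0,0.6],[0,0,0],-1],[[0,0,0.6],[0,0,0],-1],[[0,0,0.4],[0,0,0],-1],[[0,0,0],[0,0,0],-1],[[0,0,0],[0,0,0],-1]]}}

```text
time_s: 6.5
position: [0.6003, -0.1594, 0.1084]
tool_rot: [[0.967, 0.253, -0.003], [0.253, -0.967, 0.0], [-0.003, -0.001, -1.0]]
ft_force: [0.7, 0.1, -2.0]
grip_width: 0.0351
```

```bash
python3 -c "
from h import *
W=imaging.get_image('wrist'); cv2.imwrite('pics/w5.png',W['img'])
delta(.607,-.154,.068)
print(np.round(project(W,(.607,-.154,.007))))"
```

```text
t 6.55 pos [ 0.6003 -0.1594  0.1085] yaw 14.67 tilt z [-2.7e-03  1.0e-04 -1.0e+00] w 0.0354 F [-0.1  0.  -2.2] q [-26.  35.  73.  -0.  72.  50.]
UNITS [ 0.4  -0.18  2.02]
ROT [-0.0004  0.0012 -0.0011]
[315. 184.]
```

View pics/w5.png

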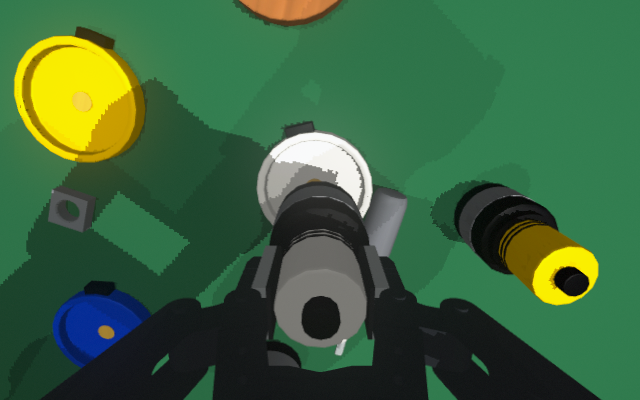

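Request:
{"method": "move_arm", "body": {"motion": [[[0.4,-0.18,0],[0,0,0],-1],[[0,0,0.5],[0,0,0],-1],[[0,0,0.5],[0,0,0],-1],[[0,0,0.4],[0,0,0],-1],[[0,0,0.2],[0,0,0],-1],[[0,0,0],[0,0,0],-1]]}}

```text
time_s: 7.05
position: [0.6082, -0.1542, 0.0747]
tool_rot: [[0.968, 0.253, 0.0], [0.253, -0.968, -0.001], [-0.0, 0.001, -1.0]]
ft_force: [-0.3, 0.3, -1.6]
grip_width: 0.0353
```

```bash
python3 -c "
from h import *
delta(.607,-.154,.068)"
```

```text
t 7.05 pos [ 0.6082 -0.1542  0.0747] yaw 14.64 tilt z [ 0.     -0.0013 -1.    ] w 0.0353 F [-0.3  0.3 -1.6] q [-25.  38.  74.  -0.  69.  50.]
UNITS [-0.06 -0.02  0.33]
ROT [ 0.0006  0.0002 -0.0013]
```

Request:
{"method": "move_arm", "body": {"motion": [[[0,0,0.2],[0,0,0],-1],[[0,0,0.12],[0,0,0],-1],[[0,0,0.05],[0,0,0],-1],[[0,0,0],[0,0,0],-1]]}}

```text
time_s: 7.38
position: [0.6086, -0.1542, 0.0675]
tool_rot: [[0.968, 0.253, 0.001], [0.253, -0.968, -0.002], [0.001, 0.002, -1.0]]
ft_force: [0.3, 0.3, -1.5]
grip_width: 0.0349
```

```bash
python3 -c "
from h import *
delta(.607,-.154,.068)"
```

```text
t 7.38 pos [ 0.6086 -0.1542  0.0675] yaw 14.64 tilt z [ 0.0013 -0.0016 -1.    ] w 0.0349 F [ 0.3  0.3 -1.5] q [-25.  38.  74.  -0.  68.  50.]
UNITS [-0.07 -0.03 -0.02]
ROT [ 0.0009 -0.0004 -0.0013]
```

Request:
{"method": "move_arm", "body": {"motion": [[[0,0,0.06],[0,0,0],-1],[[0,0,0.03],[0,0,0],-1],[[0,0,0],[0,0,0],-1]]}}

```text
time_s: 7.63
position: [0.609, -0.1542, 0.0674]
tool_rot: [[0.968, 0.253, 0.004], [0.253, -0.968, -0.002], [0.003, 0.003, -1.0]]
ft_force: [-0.1, -0.6, -1.5]
grip_width: 0.035
```

Request:
{"method": "move_arm", "body": {"motion": [[[0,0,0.1],[0,0,0],-1],[[0,0,0],[0,0,0],-1]]}}

```text
time_s: 7.8
position: [0.6098, -0.1542, 0.0677]
tool_rot: [[0.967, 0.253, 0.007], [0.253, -0.967, -0.003], [0.006, 0.005, -1.0]]
ft_force: [0.5, -0.5, -2.2]
grip_width: 0.0352
```

```bash
python3 -c "
from h import *
delta(.607,-.154,.068)
W=imaging.get_image('scene'); cv2.imwrite('pics/s6.png',cv2.resize(W['img'][170:350,150:350],None,fx=3.3,fy=3.3,interpolation=2))
"
```

```text
t 7.8 pos [ 0.6098 -0.1542  0.0677] yaw 14.65 tilt z [ 0.0067 -0.0033 -1.    ] w 0.0352 F [ 0.5 -0.5 -2.2] q [-25.  38.  74.  -0.  67.  50.]
UNITS [-0.13 -0.05 -0.02]
ROT [ 0.0023 -0.0027 -0.0012]
```

View pics/s6.png

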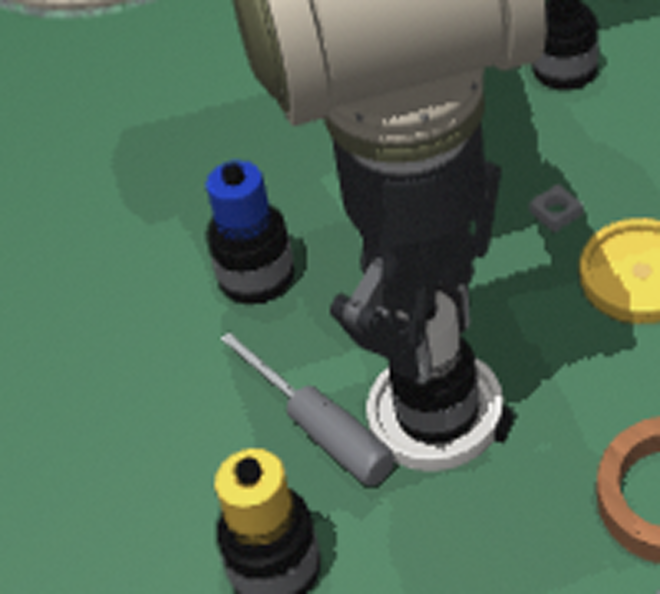

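Request:
{"method": "move_arm", "body": {"motion": [[[-0.13,-0.05,0.15],[0.0023,-0.0027,0],-1],[[0,0,0.1],[0,0,0],-1],[[0,0,0],[0,0,0],-1]]}}

```text
time_s: 8.1
position: [0.6106, -0.1541, 0.0676]
tool_rot: [[0.967, 0.253, 0.012], [0.253, -0.967, -0.003], [0.011, 0.006, -1.0]]
ft_force: [-0.2, -0.6, -2.2]
grip_width: 0.035
```

```bash
python3 -c "
from h import *
delta(.607,-.154,.068)"
```

```text
t 8.1 pos [ 0.6106 -0.1541  0.0676] yaw 14.66 tilt z [ 0.0116 -0.0027 -0.9999] w 0.035 F [-0.2 -0.6 -2.2] q [-25.  38.  74.   0.  67.  50.]
UNITS [-0.17 -0.05 -0.02]
ROT [ 0.0027 -0.005  -0.0012]
```

Request:
{"method": "move_arm", "body": {"motion": [[[-0.2,-0.05,-0.4],[0.0027,-0.005,0],-1],[[0,0,0],[0,0,0],-1],[[0,0,0],[0,0,0],-1]]}}

```text
time_s: 8.35
position: [0.606, -0.1542, 0.0744]
tool_rot: [[0.967, 0.253, -0.001], [0.253, -0.967, 0.001], [-0.001, -0.001, -1.0]]
ft_force: [-1.3, 1.4, -2.5]
grip_width: 0.035
```

```bash
python3 -c "
from h import *
delta(.607,-.154,.068)"
```

```text
t 8.35 pos [ 0.606  -0.1542  0.0744] yaw 14.66 tilt z [-1.4e-03  6.0e-04 -1.0e+00] w 0.035 F [-1.3  1.4 -2.5] q [-25.  37.  74.  -0.  68.  50.]
UNITS [0.05 0.   0.32]
ROT [-0.0004  0.0006 -0.0012]
```

Request:
{"method": "move_arm", "body": {"motion": [[[0,0,0.4],[0,0,0],-1],[[0,0,0],[0,0,0],-1],[[0,0,0],[0,0,0],-1]]}}

```text
time_s: 8.6
position: [0.607, -0.1544, 0.0659]
tool_rot: [[0.968, 0.253, 0.002], [0.253, -0.968, -0.0], [0.002, 0.001, -1.0]]
ft_force: [-3.4, 1.1, 10.9]
grip_width: 0.0346
```

```bash
python3 -c "
from h import *
delta(.607,-.154,.068)"
```

```text
t 8.6 pos [ 0.607  -0.1544  0.0659] yaw 14.65 tilt z [ 1.8e-03 -1.0e-04 -1.0e+00] w 0.0346 F [-3.4  1.1 10.9] q [-25.  38.  75.   0.  67.  50.]
UNITS [ 0.01 -0.02 -0.1 ]
ROT [ 0.0003 -0.0008 -0.0013]
```

Request:
{"method": "move_arm", "body": {"motion": [[[0,0,0],[0,0,0],0.1],[[0,0,0],[0,0,0],0.5],[[0,0,0],[0,0,0],1],[[0,0,0],[0,0,0],1],[[0,0,-0.5],[0,0,0],1],[[0,0,-1],[0,0,0],1],[[0,0,-1],[0,0,0],1],[[0,0,-1],[0,0,0],1],[[0,0,-1],[0,0,0],1]]}}

```text
time_s: 9.35
position: [0.6046, -0.1538, 0.1535]
tool_rot: [[0.968, 0.252, -0.01], [0.252, -0.968, 0.005], [-0.008, -0.007, -1.0]]
ft_force: [0.5, 0.8, 0.6]
grip_width: 0.0854
```

```bash
python3 -c "
from h import *
W=imaging.get_image('wrist'); cv2.imwrite('pics/w7.png',W['img'])
delta(.6176,-.2877,.16)
print(np.round(project(W,(.6176,-.2877,.101))))"
```

```text
t 9.4 pos [ 0.6062 -0.1544  0.1582] yaw 14.63 tilt z [-0.003   0.0019 -1.    ] w 0.0857 F [ 2.1 -0.1  4.1] q [-25.  33.  68.   0.  79.  50.]
UNITS [-1.13  6.59 -0.11]
ROT [-0.0012  0.0011 -0.0014]
[531. 250.]
```

View pics/w7.png

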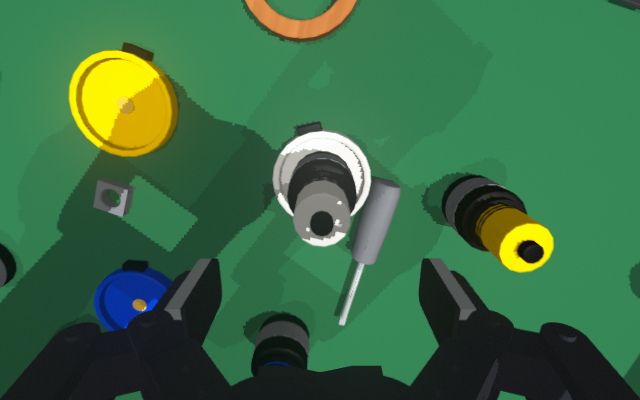

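White stands in its socket, stub at (322,222). The yellow stub is at (530,252), predicted (531,250).

Request:
{"method": "move_arm", "body": {"motion": [[[-0.1,0.6,0],[0,0,0],1],[[-0.2,1,0],[0,0,0],1],[[-0.2,1,0],[0,0,0],1],[[-0.2,1,0],[0,0,0],1],[[-0.2,1,0],[0,0,0],1],[[-0.1,0.9,0],[0,0,0],1],[[-0.1,0.5,0],[0,0,0],1],[[0,0.2,0],[0,0,0],1],[[0,0,0],[0,0,0],1],[[0,0,0],[0,0,0],1]]}}

```text
time_s: 10.23
position: [0.6158, -0.2904, 0.16]
tool_rot: [[0.968, 0.253, -0.001], [0.253, -0.968, 0.0], [-0.001, -0.001, -1.0]]
ft_force: [0.2, 0.6, -0.0]
grip_width: 0.0853
```

```bash
python3 -c "
from h import *
W=imaging.get_image('wrist'); cv2.imwrite('pics/w8.png',W['img'])
delta(.6176,-.2877,.06)
print(np.round(project(W,(.6176,-.2877,.101))))"
```

```text
t 10.28 pos [ 0.6158 -0.2901  0.16  ] yaw 14.65 tilt z [-1.2e-03  5.0e-04 -1.0e+00] w 0.0852 F [-1.1  0.1 -0.4] q [-35.  38.  57.  -0.  85.  40.]
UNITS [ 0.12 -0.09  5.  ]
ROT [-0.0004  0.0005 -0.0013]
[317. 212.]
```

View pics/w8.png

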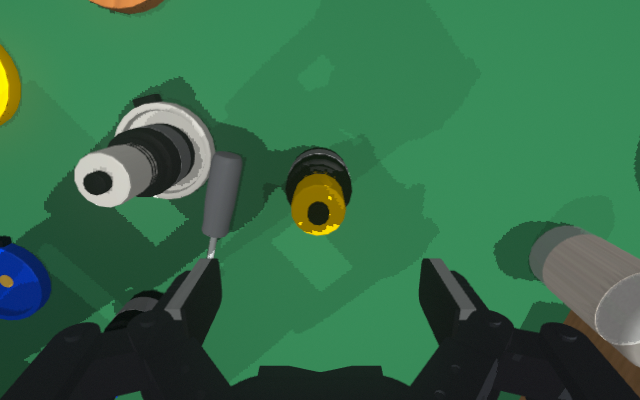

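Request:
{"method": "move_arm", "body": {"motion": [[[0.12,-0.09,0.5],[0,0,0],1],[[0,0,1],[0,0,0],1],[[0,0,1],[0,0,0],1],[[0,0,1],[0,0,0],1],[[0,0,0.6],[0,0,0],1],[[0,0,0.3],[0,0,0],1],[[0,0,0],[0,0,0],1]]}}

```text
time_s: 10.87
position: [0.6189, -0.2798, 0.0667]
tool_rot: [[0.966, 0.26, -0.0], [0.26, -0.966, 0.001], [-0.0, -0.001, -1.0]]
ft_force: [0.1, -1.0, 0.1]
grip_width: 0.0851
```

```bash
python3 -c "
from h import *
delta(.6176,-.2877,.06)"
```

```text
t 10.87 pos [ 0.6189 -0.2798  0.0667] yaw 15.07 tilt z [-4.0e-04  1.2e-03 -1.0e+00] w 0.0851 F [ 0.1 -1.   0.1] q [-34.  43.  64.   0.  73.  41.]
UNITS [-0.16  0.36  0.33]
ROT [-0.0006  0.      0.0022]
```

Request:
{"method": "move_arm", "body": {"motion": [[[-0.16,0.36,0],[0,0,0],1],[[0,0,0],[0,0,0],1],[[0,0,0],[0,0,0],1]]}}

```text
time_s: 11.12
position: [0.6183, -0.2873, 0.0678]
tool_rot: [[0.965, 0.262, 0.001], [0.262, -0.965, 0.0], [0.001, -0.0, -1.0]]
ft_force: [0.5, -1.3, 0.1]
grip_width: 0.0853
```

```bash
python3 -c "
from h import *
delta(.6176,-.2877,.06)"
```

```text
t 11.12 pos [ 0.6183 -0.2873  0.0678] yaw 15.17 tilt z [ 8.e-04  5.e-04 -1.e+00] w 0.0853 F [ 0.5 -1.3  0.1] q [-35.  43.  64.   0.  73.  40.]
UNITS [-0.04  0.01  0.39]
ROT [-0.0001 -0.0004  0.003 ]
```

Request:
{"method": "move_arm", "body": {"motion": [[[0,0,0.35],[0,0,0],0.4],[[0,0,0],[0,0,0],0.1],[[0,0,0],[0,0,0],-0.1],[[0,0,0],[0,0,0],-1],[[0,0,0],[0,0,0],-1],[[0,0,0],[0,0,0],-1],[[0,0,0],[0,0,0],-1],[[0,0,0],[0,0,0],-1],[[0,0,0],[0,0,0],-1]]}}

```text
time_s: 11.87
position: [0.6191, -0.2882, 0.0626]
tool_rot: [[0.965, 0.261, 0.005], [0.261, -0.965, -0.002], [0.004, 0.003, -1.0]]
ft_force: [0.5, -0.7, -0.5]
grip_width: 0.035
```

```bash
python3 -c "
from h import *
W=imaging.get_image('wrist'); cv2.imwrite('pics/w9.png',W['img'])
delta(.6267,.0173,.165)"
```

```text
t 11.92 pos [ 0.6191 -0.2882  0.0626] yaw 15.14 tilt z [ 0.0045 -0.0022 -1.    ] w 0.0348 F [-0.  -0.9 -0.5] q [-35.  43.  64.   0.  72.  40.]
UNITS [  4.38 -14.63  -5.15]
ROT [ 0.0016 -0.0018  0.0028]
```

View pics/w9.png

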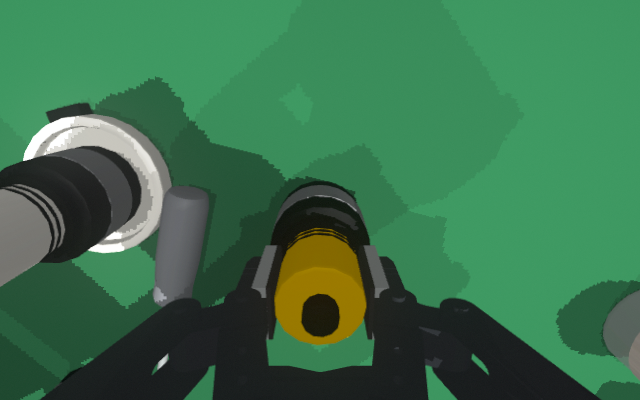

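Request:
{"method": "move_arm", "body": {"motion": [[[0,0,-0.4],[0,0,0],-1],[[0,0,-1],[0,0,0],-1],[[0,0,-1],[0,0,0],-1],[[0,0,-1],[0,0,0],-1],[[0,0,-1],[0,0,0],-1],[[0,0,-1],[0,0,0],-1],[[0,0,-1],[0,0,0],-1],[[0,0,-0.8],[0,0,0],-1],[[0,0,-0.3],[0,0,0],-1]]}}

```text
time_s: 12.67
position: [0.6164, -0.2862, 0.2184]
tool_rot: [[0.965, 0.261, -0.004], [0.261, -0.965, 0.004], [-0.003, -0.005, -1.0]]
ft_force: [-0.2, -0.4, -1.6]
grip_width: 0.0348
```

```bash
python3 -c "
from h import *
delta(.6267,.0173,.2)"
```

```text
t 12.67 pos [ 0.6164 -0.2862  0.2184] yaw 15.15 tilt z [-0.0045  0.0044 -1.    ] w 0.0348 F [-0.2 -0.4 -1.6] q [-35.  36.  52.   0.  93.  40.]
UNITS [  4.47 -14.51   0.98]
ROT [-0.0026  0.0015  0.0029]
```

Request:
{"method": "move_arm", "body": {"motion": [[[0.2,-0.6,0],[0,0,0],-1],[[0.3,-1,0],[0,0,0],-1],[[0.3,-1,0],[0,0,0],-1],[[0.3,-1,0],[0,0,0],-1],[[0.3,-1,0],[0,0,0],-1],[[0.3,-1,0],[0,0,0],-1],[[0.3,-1,0],[0,0,0],-1],[[0.3,-1,0],[0,0,0],-1],[[0.3,-1,0],[0,0,0],-1],[[0.3,-1,0],[0,0,0],-1],[[0.3,-1,0],[0,0,0],-1],[[0.3,-1,0],[0,0,0],-1]]}}

```text
time_s: 13.67
position: [0.6172, -0.0255, 0.2085]
tool_rot: [[0.966, 0.258, -0.023], [0.258, -0.966, 0.013], [-0.019, -0.018, -1.0]]
ft_force: [-0.5, 0.2, -3.0]
grip_width: 0.0351
```

```bash
python3 -c "
from h import *
delta(.6267,.0173,.09)"
```

```text
t 13.67 pos [ 0.6172 -0.0255  0.2085] yaw 14.98 tilt z [-0.0228  0.0128 -0.9997] w 0.0351 F [-0.5  0.2 -3. ] q [-14.  30.  64.   0.  87.  62.]
UNITS [ 1.12 -1.84  5.94]
ROT [-0.0087  0.0089  0.0014]
```

Request:
{"method": "move_arm", "body": {"motion": [[[0.6,-0.8,0],[-0.008,0.008,0],-1],[[0.4,-0.6,0.5],[0,0,0],-1],[[0.1,-0.2,0.9],[0,0,0],-1],[[0,0,0.9],[0,0,0],-1],[[0,0,0.8],[0,0,0],-1],[[0,0,0.5],[0,0,0],-1],[[0,0,0],[0,0,0],-1],[[0,0,0],[0,0,0],-1]]}}

```text
time_s: 14.33
position: [0.6224, 0.0277, 0.126]
tool_rot: [[0.963, 0.268, -0.016], [0.269, -0.963, 0.006], [-0.014, -0.01, -1.0]]
ft_force: [1.1, -0.3, -2.6]
grip_width: 0.0347
```

```bash
python3 -c "
from h import *
W=imaging.get_image('wrist'); cv2.imwrite('pics/w10.png',W['img'])
delta(.6267,.0173,.0686)
print(np.round(project(W,(.6267,.0173,.007))))"
```

```text
t 14.38 pos [0.6224 0.0277 0.1261] yaw 15.58 tilt z [-0.016   0.0059 -0.9999] w 0.0352 F [-0.5  0.7 -2.5] q [-8. 34. 71.  0. 76. 66.]
UNITS [0.11 0.59 2.87]
ROT [-0.0047  0.0066  0.0065]
[336. 185.]
```

View pics/w10.png

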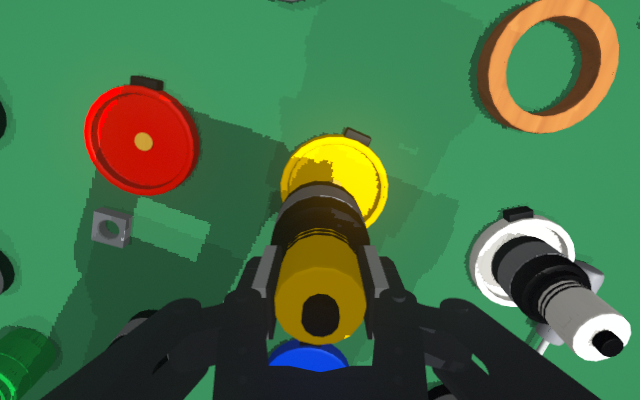

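Request:
{"method": "move_arm", "body": {"motion": [[[0.1,0.5,0],[-0.0047,0.0066,0.006],-1],[[0,0,0.6],[0,0,0],-1],[[0,0,0.7],[0,0,0],-1],[[0,0,0.6],[0,0,0],-1],[[0,0,0.3],[0,0,0],-1],[[0,0,0],[0,0,0],-1]]}}

```text
time_s: 14.88
position: [0.6307, 0.0152, 0.0854]
tool_rot: [[0.968, 0.252, 0.014], [0.252, -0.968, -0.004], [0.013, 0.007, -1.0]]
ft_force: [-0.0, -0.3, -2.5]
grip_width: 0.0351
```

```bash
python3 -c "
from h import *
delta(.6267,.0173,.0686)"
```

```text
t 14.88 pos [0.6307 0.0152 0.0854] yaw 14.58 tilt z [ 0.0144 -0.0039 -0.9999] w 0.0351 F [-0.  -0.3 -2.5] q [-9. 37. 73. -0. 69. 66.]
UNITS [-0.18 -0.16  0.84]
ROT [ 0.0035 -0.0062 -0.0018]
```

Request:
{"method": "move_arm", "body": {"motion": [[[-0.15,-0.12,0.3],[0.0035,-0.006,0],-1],[[0,0,0],[0,0,0],-1],[[0,0,0],[0,0,0],-1]]}}

```text
time_s: 15.13
position: [0.6281, 0.016, 0.0809]
tool_rot: [[0.968, 0.25, 0.003], [0.25, -0.968, -0.0], [0.003, 0.001, -1.0]]
ft_force: [0.1, -0.0, -2.3]
grip_width: 0.0349
```

```bash
python3 -c "
from h import *
delta(.6267,.0173,.0686)"
```

```text
t 15.13 pos [0.6281 0.016  0.0809] yaw 14.51 tilt z [ 2.7e-03 -4.0e-04 -1.0e+00] w 0.0349 F [ 0.1 -0.  -2.3] q [-9. 37. 73.  0. 69. 66.]
UNITS [-0.05 -0.08  0.62]
ROT [ 0.0005 -0.0012 -0.0024]
```

Request:
{"method": "move_arm", "body": {"motion": [[[-0.05,-0.05,0.35],[0,-0.001,0],-1],[[0,0,0.3],[0,0,0],-1],[[0,0,0],[0,0,0],-1],[[0,0,0],[0,0,0],-1]]}}

```text
time_s: 15.47
position: [0.6278, 0.0166, 0.0685]
tool_rot: [[0.968, 0.251, 0.004], [0.251, -0.968, -0.002], [0.004, 0.003, -1.0]]
ft_force: [0.4, 0.8, 3.0]
grip_width: 0.035
```

```bash
python3 -c "
from h import *
delta(.6267,.0173,.0686)"
```

```text
t 15.47 pos [0.6278 0.0166 0.0685] yaw 14.51 tilt z [ 0.0045 -0.0017 -1.    ] w 0.035 F [0.4 0.8 3. ] q [-9. 38. 74. -0. 68. 66.]
UNITS [-0.05 -0.05 -0.  ]
ROT [ 0.0013 -0.0019 -0.0024]
```

Request:
{"method": "move_arm", "body": {"motion": [[[0,0,0],[0,0,0],0.1],[[0,0,0],[0,0,0],0.5],[[0,0,0],[0,0,0],1],[[0,0,0],[0,0,0],1],[[0,0,-0.5],[0,0,0],1],[[0,0,-1],[0,0,0],1],[[0,0,-1],[0,0,0],1],[[0,0,-1],[0,0,0],1],[[0,0,-1],[0,0,0],1],[[0,0,-0.3],[0,0,0],1]]}}

```text
time_s: 16.3
position: [0.6271, 0.0169, 0.1715]
tool_rot: [[0.968, 0.251, 0.004], [0.251, -0.968, -0.002], [0.003, 0.003, -1.0]]
ft_force: [-0.2, -0.4, 0.1]
grip_width: 0.0854
```

```bash
python3 -c "
from h import *
W=imaging.get_image('wrist'); cv2.imwrite('pics/w11.png',W['img'])
delta(.4338,-.1574,.16)"
```

```text
t 16.35 pos [0.6272 0.0169 0.1715] yaw 14.52 tilt z [ 0.0046 -0.0017 -1.    ] w 0.0852 F [-0.  -1.8  1.9] q [-9. 32. 67. -0. 81. 66.]
UNITS [-11.55   6.01   0.54]
ROT [ 0.0014 -0.0019 -0.0023]
```

View pics/w11.png

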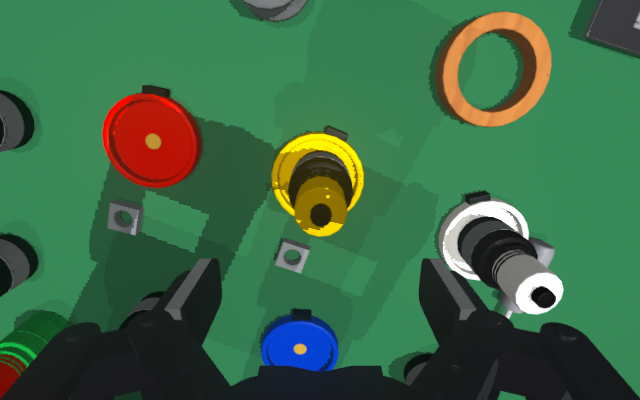

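Yellow stands in its socket, stub at (320,214). On to blue.

Request:
{"method": "move_arm", "body": {"motion": [[[-0.6,0.3,0],[0,0,0],1],[[-1,0.5,0],[0,0,0],1],[[-1,0.5,0],[0,0,0],1],[[-1,0.5,0],[0,0,0],1],[[-1,0.5,0],[0,0,0],1],[[-1,0.55,0],[0,0,0],1],[[-1,0.55,0],[0,0,0],1],[[-1,0.55,0],[0,0,0],1],[[-1,0.55,0],[0,0,0],1],[[-1,0.55,0],[0,0,0],1],[[-1,0.5,0],[0,0,0],1],[[-0.5,0.2,0],[0,0,0],1]]}}

```text
time_s: 17.35
position: [0.43, -0.1533, 0.1627]
tool_rot: [[0.967, 0.255, -0.005], [0.255, -0.967, 0.003], [-0.004, -0.005, -1.0]]
ft_force: [0.2, 0.2, 0.3]
grip_width: 0.0852
```

Request:
{"method": "move_arm", "body": {"motion": [[[0,0,0],[0,0,0],1],[[0,0,0],[0,0,0],1]]}}

```text
time_s: 17.52
position: [0.4282, -0.1541, 0.1618]
tool_rot: [[0.968, 0.252, -0.007], [0.252, -0.968, 0.005], [-0.006, -0.006, -1.0]]
ft_force: [-0.5, 0.4, -0.2]
grip_width: 0.0854
```

```bash
python3 -c "
from h import *
W=imaging.get_image('wrist'); cv2.imwrite('pics/w12.png',W['img'])
delta(.4338,-.1574,.06)
print(np.round(project(W,(.4338,-.1574,.101))))"
```

```text
t 17.57 pos [ 0.4283 -0.1539  0.1617] yaw 14.64 tilt z [-0.0071  0.0046 -1.    ] w 0.0855 F [ 0.1 -0.9 -0.9] q [-35.  17.  95.  -0.  69.  41.]
UNITS [0.25 0.27 5.08]
ROT [-0.003   0.0027 -0.0013]
[328. 207.]
```

View pics/w12.png

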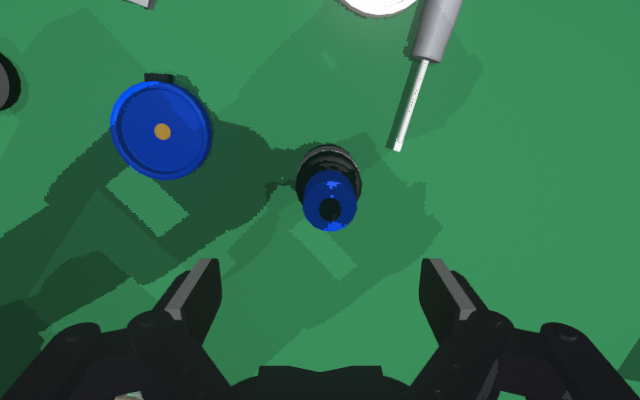

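Request:
{"method": "move_arm", "body": {"motion": [[[0.2,0.3,0],[-0.003,0.003,0],1],[[0,0,0.8],[0,0,0],1],[[0,0,1],[0,0,0],1],[[0,0,1],[0,0,0],1],[[0,0,0.8],[0,0,0],1],[[0,0,0.4],[0,0,0],1],[[0,0,0],[0,0,0],1],[[0,0,0],[0,0,0],1]]}}

```text
time_s: 18.23
position: [0.4421, -0.1574, 0.0777]
tool_rot: [[0.965, 0.26, 0.008], [0.26, -0.966, -0.003], [0.007, 0.005, -1.0]]
ft_force: [1.1, 0.3, -0.3]
grip_width: 0.0851
```

```bash
python3 -c "
from h import *
W=imaging.get_image('wrist'); cv2.imwrite('pics/w13.png',W['img'])
delta(.4333,-.1580,.06)"
```

```text
t 18.28 pos [ 0.4421 -0.1574  0.0779] yaw 15.09 tilt z [ 0.0081 -0.0036 -1.    ] w 0.085 F [-0.7 -0.8  0.2] q [-34.  24. 100.   0.  55.  41.]
UNITS [-0.44 -0.09  0.89]
ROT [ 0.0027 -0.0033  0.0024]
```

View pics/w13.png

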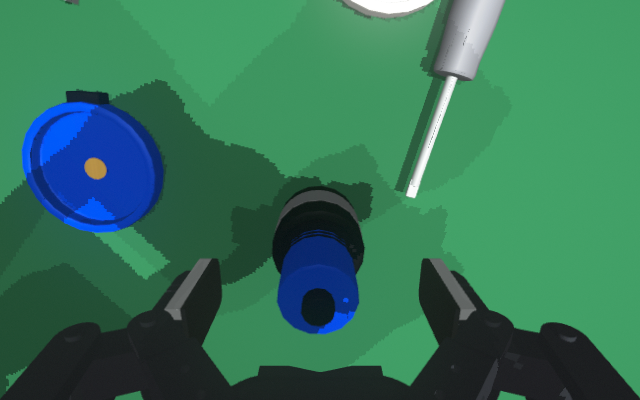

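Request:
{"method": "move_arm", "body": {"motion": [[[-0.4,-0.03,0.3],[0.003,-0.003,0],1],[[0,0,0.4],[0,0,0],1],[[0,0,0],[0,0,0],1]]}}

```text
time_s: 18.53
position: [0.4349, -0.1594, 0.0642]
tool_rot: [[0.965, 0.262, 0.003], [0.262, -0.965, -0.001], [0.003, 0.002, -1.0]]
ft_force: [-0.3, 0.1, 0.2]
grip_width: 0.0859
```

```bash
python3 -c "
from h import *
delta(.4333,-.1580,.06)"
```

```text
t 18.53 pos [ 0.4349 -0.1594  0.0642] yaw 15.16 tilt z [ 0.0031 -0.0011 -1.    ] w 0.0859 F [-0.3  0.1  0.2] q [-35.  25. 102.   0.  53.  40.]
UNITS [-0.06 -0.09  0.21]
ROT [ 0.0009 -0.0013  0.003 ]
```

Request:
{"method": "move_arm", "body": {"motion": [[[-0.05,-0.05,0.15],[0,0,0],0.4],[[0,0,0],[0,0,0],0.1],[[0,0,0],[0,0,0],-0.1],[[0,0,0],[0,0,0],-1],[[0,0,0],[0,0,0],-1],[[0,0,0],[0,0,0],-1],[[0,0,0],[0,0,0],-1],[[0,0,0],[0,0,0],-1],[[0,0,0],[0,0,0],-1]]}}

```text
time_s: 19.28
position: [0.4336, -0.1588, 0.0613]
tool_rot: [[0.965, 0.261, 0.004], [0.261, -0.965, -0.002], [0.003, 0.003, -1.0]]
ft_force: [-0.0, 0.7, -1.2]
grip_width: 0.0349
```

```bash
python3 -c "
from h import *
W=imaging.get_image('wrist'); cv2.imwrite('pics/w14.png',W['img'])
delta(.4344,-.0116,.12)"
```

```text
t 19.33 pos [ 0.4336 -0.1588  0.0613] yaw 15.13 tilt z [ 0.0038 -0.0015 -1.    ] w 0.0353 F [-0.7  0.2 -0.8] q [-35.  25. 102.   0.  52.  40.]
UNITS [ 1.97 -7.09 -2.95]
ROT [ 0.0012 -0.0016  0.0027]
```

View pics/w14.png

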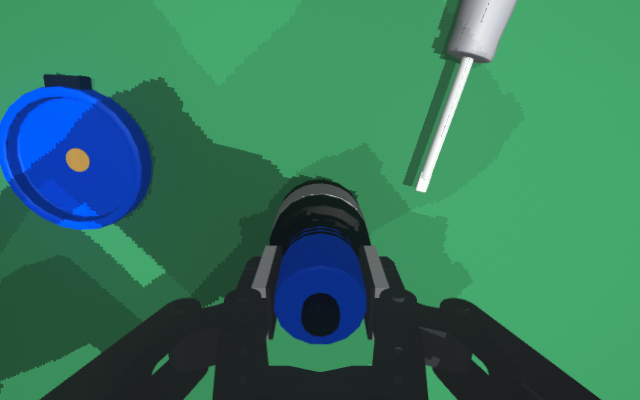

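Request:
{"method": "move_arm", "body": {"motion": [[[0,0,-0.4],[0,0,0],-1],[[0,0,-1],[0,0,0],-1],[[0,0,-0.9],[0,0,0],-1],[[0.1,-0.5,-0.5],[0,0,0],-1],[[0.3,-1,0],[0,0,0],-1],[[0.3,-1,0],[0,0,0],-1],[[0.3,-1,0],[0,0,0],-1],[[0.3,-1,0],[0,0,0],-1],[[0.3,-1,0],[0,0,0],-1],[[0.2,-0.8,0],[0,0,0],-1],[[0.1,-0.3,0],[0,0,0],-1],[[0,0,0],[0,0,0],-1]]}}

```text
time_s: 20.33
position: [0.4357, -0.0166, 0.1256]
tool_rot: [[0.966, 0.259, 0.007], [0.259, -0.966, -0.003], [0.006, 0.005, -1.0]]
ft_force: [-0.2, 0.1, -1.6]
grip_width: 0.0346
```

```bash
python3 -c "
from h import *
W=imaging.get_image('wrist'); cv2.imwrite('pics/w15.png',W['img'])
delta(.4344,-.0116,.0673)
print(np.round(project(W,(.4344,-.0116,.007))))"
```

```text
t 20.38 pos [ 0.4357 -0.0171  0.1256] yaw 14.96 tilt z [ 0.0072 -0.0029 -1.    ] w 0.0348 F [-0.5  0.4 -2. ] q [-18.  17. 101.  -0.  61.  57.]
UNITS [-0.01 -0.3   2.91]
ROT [ 0.0022 -0.003   0.0013]
[313. 189.]
```

View pics/w15.png

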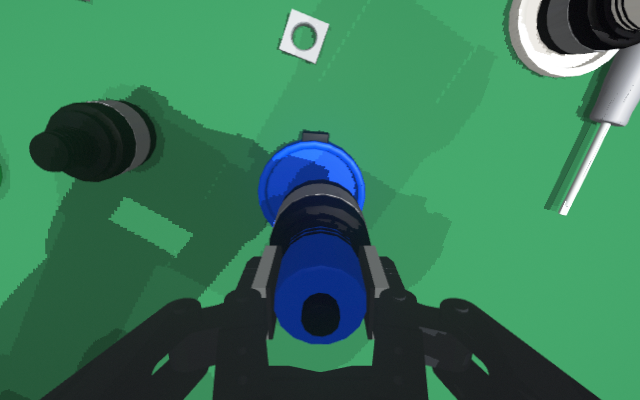

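Request:
{"method": "move_arm", "body": {"motion": [[[0,-0.25,0.2],[0.002,-0.003,0],-1],[[0,0,0.7],[0,0,0],-1],[[0,0,0.7],[0,0,0],-1],[[0,0,0.4],[0,0,0],-1],[[0,0,0],[0,0,0],-1],[[0,0,0],[0,0,0],-1]]}}

```text
time_s: 20.88
position: [0.4354, -0.0161, 0.0839]
tool_rot: [[0.967, 0.253, 0.0], [0.253, -0.967, -0.001], [-0.0, 0.001, -1.0]]
ft_force: [0.4, -0.8, -2.2]
grip_width: 0.0352
```

```bash
python3 -c "
from h import *
delta(.4344,-.0116,.0673)"
```

```text
t 20.88 pos [ 0.4354 -0.0161  0.0839] yaw 14.66 tilt z [ 1.0e-04 -1.3e-03 -1.0e+00] w 0.0352 F [ 0.4 -0.8 -2.2] q [-18.  21. 105.  -0.  54.  58.]
UNITS [ 0.01 -0.23  0.83]
ROT [ 0.0006  0.0001 -0.0011]
```

Request:
{"method": "move_arm", "body": {"motion": [[[0,-0.25,0.4],[0,0,0],-1],[[0,0,0],[0,0,0],-1],[[0,0,0],[0,0,0],-1]]}}

```text
time_s: 21.13
position: [0.4345, -0.0119, 0.0759]
tool_rot: [[0.968, 0.251, 0.001], [0.251, -0.968, -0.002], [0.001, 0.002, -1.0]]
ft_force: [1.3, -0.2, -2.6]
grip_width: 0.0349
```

```bash
python3 -c "
from h import *
delta(.4344,-.0116,.0673)"
```

```text
t 21.13 pos [ 0.4345 -0.0119  0.0759] yaw 14.56 tilt z [ 0.0012 -0.0018 -1.    ] w 0.0349 F [ 1.3 -0.2 -2.6] q [-17.  22. 105.  -0.  53.  58.]
UNITS [-0.   -0.02  0.43]
ROT [ 0.001  -0.0003 -0.002 ]
```

Request:
{"method": "move_arm", "body": {"motion": [[[0,0,0.3],[0,0,0],-1],[[0,0,0.15],[0,0,0],-1],[[0,0,0],[0,0,0],-1],[[0,0,0],[0,0,0],-1]]}}

```text
time_s: 21.47
position: [0.435, -0.0119, 0.0673]
tool_rot: [[0.968, 0.252, 0.003], [0.252, -0.968, -0.003], [0.003, 0.003, -1.0]]
ft_force: [-0.9, 1.0, 0.2]
grip_width: 0.0351
```

```bash
python3 -c "
from h import *
delta(.4344,-.0116,.0673)"
```

```text
t 21.47 pos [ 0.435  -0.0119  0.0673] yaw 14.59 tilt z [ 0.0034 -0.0025 -1.    ] w 0.0351 F [-0.9  1.   0.2] q [-17.  23. 106.  -0.  51.  58.]
UNITS [-0.03 -0.02 -0.  ]
ROT [ 0.0016 -0.0012 -0.0018]
```

Request:
{"method": "move_arm", "body": {"motion": [[[0,0,0],[0,0,0],0.1],[[0,0,0],[0,0,0],0.5],[[0,0,0],[0,0,0],1],[[0,0,0],[0,0,0],1],[[0,0,-0.5],[0,0,0],1],[[0,0,-1],[0,0,0],1],[[0,0,-1],[0,0,0],1],[[0,0,-1],[0,0,0],1],[[0,0,-1],[0,0,0],1],[[0,0,-0.4],[0,0,0],1],[[0,0,0],[0,0,0],1]]}}

```text
time_s: 22.38
position: [0.4348, -0.0117, 0.1692]
tool_rot: [[0.968, 0.252, 0.003], [0.252, -0.968, -0.002], [0.002, 0.003, -1.0]]
ft_force: [0.1, -1.1, -0.5]
grip_width: 0.0852
```

```bash
python3 -c "
from h import *
W=imaging.get_image('wrist'); cv2.imwrite('pics/w16.png',W['img'])
delta(.4664,.2985,.175)"
```

```text
t 22.43 pos [ 0.4346 -0.0117  0.1685] yaw 14.57 tilt z [ 0.002 -0.002 -1.   ] w 0.0853 F [-0.3  0.9 -0. ] q [-17.  14.  98.  -0.  68.  58.]
UNITS [  5.44 -14.61  -0.35]
ROT [ 0.0012 -0.0007 -0.0019]
```

View pics/w16.png

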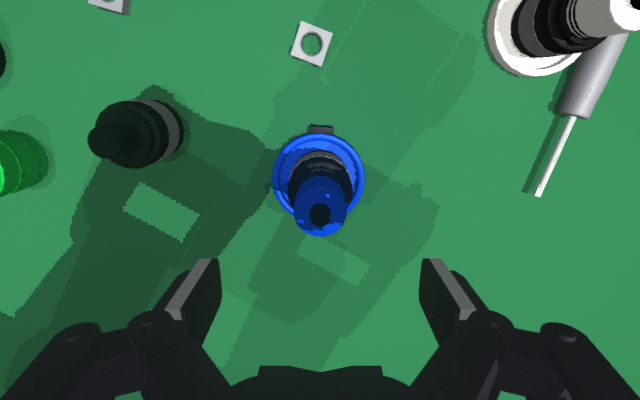

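Blue stands in its socket, stub at (320,214). On to red, passing high over bare_b.

Request:
{"method": "move_arm", "body": {"motion": [[[0.2,-0.5,-0.2],[0,0,0],1],[[0.4,-1,-0.2],[0,0,0],1],[[0.4,-1,0],[0,0,0],1],[[0.4,-1,0],[0,0,0],1],[[0.4,-1,0],[0,0,0],1],[[0.4,-1,0],[0,0,0],1],[[0.4,-1,0],[0,0,0],1],[[0.4,-1,0],[0,0,0],1],[[0.4,-1,0],[0,0,0],1],[[0.4,-1,0],[0,0,0],1],[[0.4,-1,0],[0,0,0],1],[[0.4,-1,0],[0,0,0],1]]}}

```text
time_s: 23.43
position: [0.4636, 0.2419, 0.1635]
tool_rot: [[0.97, 0.245, -0.016], [0.245, -0.97, -0.004], [-0.017, -0.0, -1.0]]
ft_force: [-0.9, -0.1, 0.2]
grip_width: 0.0851
```

Request:
{"method": "move_arm", "body": {"motion": [[[0.4,-1,0],[0,0,0],1],[[0.3,-0.8,0],[0,0,0],1],[[0.1,-0.4,0],[0,0,0],1],[[0,0,0],[0,0,0],1],[[0,0,0],[0,0,0],1]]}}

```text
time_s: 23.85
position: [0.4664, 0.2933, 0.1569]
tool_rot: [[0.968, 0.249, -0.025], [0.249, -0.969, -0.006], [-0.026, -0.0, -1.0]]
ft_force: [-0.3, 0.4, -0.4]
grip_width: 0.0854
```

```bash
python3 -c "
from h import *
W=imaging.get_image('wrist'); cv2.imwrite('pics/w17.png',W['img'])
delta(.4664,.2985,.16)
print(np.round(project(W,(.4664,.2985,.102))))"
```

```text
t 23.9 pos [0.4664 0.293  0.1569] yaw 14.37 tilt z [-0.0252 -0.0064 -0.9997] w 0.0854 F [ 0.1 -0.9  0.5] q [20. 26. 80.  0. 75. 95.]
UNITS [ 0.06 -0.26 -0.16]
ROT [-0.0001  0.0124 -0.0036]
[312. 214.]
```

View pics/w17.png

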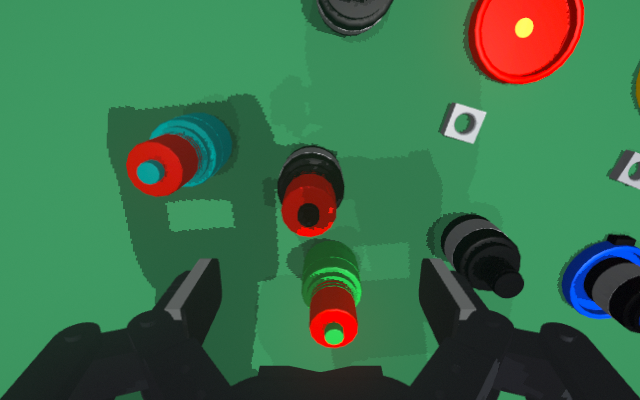

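The red cap on the black body has its stub at (308,215), predicted (312,214). That shifts the target about 2 mm to (.466,.301). Green (333,335) and turquoise (150,172) are clear of the fingers.

Request:
{"method": "move_arm", "body": {"motion": [[[0.05,-0.38,0],[0,0.0124,0],1],[[0,0,0.5],[0,0,0],1],[[0,0,0.7],[0,0,0],1],[[0,0,0.5],[0,0,0],1],[[0,0,0],[0,0,0],1],[[0,0,0],[0,0,0],1]]}}

```text
time_s: 24.4
position: [0.466, 0.295, 0.1221]
tool_rot: [[0.97, 0.242, 0.002], [0.242, -0.97, -0.001], [0.001, 0.001, -1.0]]
ft_force: [1.1, -0.2, 0.4]
grip_width: 0.0857
```

```bash
python3 -c "
from h import *
W=imaging.get_image('wrist'); cv2.imwrite('pics/w18.png',W['img'])
delta(.4658,.3008,.06)
print(np.round(project(W,(.4658,.3008,.102))))"
```

```text
t 24.45 pos [0.466  0.295  0.1221] yaw 14.01 tilt z [ 1.5e-03 -7.0e-04 -1.0e+00] w 0.0855 F [ 0.5 -0.5 -0.1] q [20. 28. 84. -0. 68. 96.]
UNITS [ 0.06 -0.29  3.11]
ROT [ 0.0005 -0.0006 -0.0066]
[309. 240.]
```

View pics/w18.png

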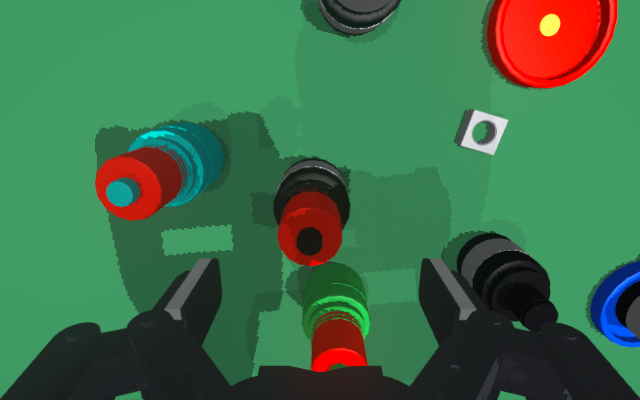

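Request:
{"method": "move_arm", "body": {"motion": [[[0.06,-0.3,0.3],[0,0,-0.006],1],[[0,0,0.8],[0,0,0],1],[[0,0,0.8],[0,0,0],1],[[0,0,0.5],[0,0,0],1],[[0,0,0.2],[0,0,0],1],[[0,0,0],[0,0,0],1]]}}

```text
time_s: 24.95
position: [0.468, 0.3024, 0.0708]
tool_rot: [[0.967, 0.256, 0.009], [0.256, -0.967, 0.002], [0.009, 0.0, -1.0]]
ft_force: [-0.1, 0.1, -0.1]
grip_width: 0.0852
```

```bash
python3 -c "
from h import *
delta(.4658,.3008,.06)"
```

```text
t 24.95 pos [0.468  0.3024 0.0708] yaw 14.84 tilt z [ 0.0086  0.0021 -1.    ] w 0.0852 F [-0.1  0.1 -0.1] q [21. 32. 87. -0. 61. 96.]
UNITS [-0.13  0.05  0.54]
ROT [ 0.0001 -0.0042  0.0004]
```

Request:
{"method": "move_arm", "body": {"motion": [[[-0.12,0.05,0.3],[0,-0.004,0],1],[[0,0,0.2],[0,0,0],1],[[0,0,0],[0,0,0],1]]}}

```text
time_s: 25.2
position: [0.4665, 0.3012, 0.0612]
tool_rot: [[0.966, 0.257, 0.002], [0.257, -0.966, 0.001], [0.002, -0.0, -1.0]]
ft_force: [0.3, -0.1, -0.4]
grip_width: 0.0855
```

```bash
python3 -c "
from h import *
W=imaging.get_image('wrist'); cv2.imwrite('pics/w19.png',W['img'])
delta(.4658,.3008,.06)"
```

```text
t 25.25 pos [0.4666 0.3012 0.0616] yaw 14.89 tilt z [ 2.4e-03  8.0e-04 -1.0e+00] w 0.0853 F [-0.   0.3 -0.5] q [21. 33. 87. -0. 60. 96.]
UNITS [-0.04  0.01  0.08]
ROT [-0.0001 -0.0012  0.0007]
```

View pics/w19.png

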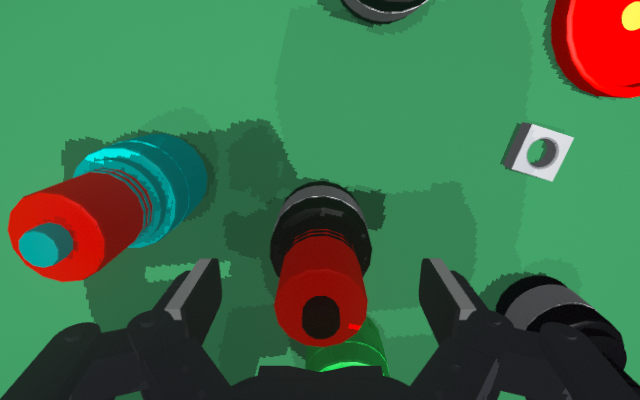

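The stub at (321,317) is centred between the pads, with nothing beside the fingers. Closing.

Request:
{"method": "move_arm", "body": {"motion": [[[0,0,0],[0,0,0],0.4],[[0,0,0],[0,0,0],0.1],[[0,0,0],[0,0,0],-0.1],[[0,0,0],[0,0,0],-1],[[0,0,0],[0,0,0],-1],[[0,0,0],[0,0,0],-1],[[0,0,0],[0,0,0],-1],[[0,0,0],[0,0,0],-1],[[0,0,0],[0,0,0],-1]]}}

```text
time_s: 26.0
position: [0.4673, 0.3014, 0.0629]
tool_rot: [[0.966, 0.257, 0.005], [0.257, -0.966, 0.002], [0.005, -0.0, -1.0]]
ft_force: [0.6, -0.6, -0.8]
grip_width: 0.0351
```

```bash
python3 -c "
from h import *
delta(.6224,.1687,.18)"
```

```text
t 26.0 pos [0.4673 0.3014 0.0629] yaw 14.88 tilt z [ 0.0049  0.0017 -1.    ] w 0.0351 F [ 0.6 -0.6 -0.8] q [21. 32. 87. -0. 60. 96.]
UNITS [ 5.82  8.4  -5.83]
ROT [-0.0002 -0.0025  0.0007]
```

Request:
{"method": "move_arm", "body": {"motion": [[[0,0,-0.4],[0,0,0],-1],[[0,0,-1],[0,0,0],-1],[[0,0,-1],[0,0,0],-1],[[0,0,-1],[0,0,0],-1],[[0,0,-1],[0,0,0],-1],[[0,0,-0.6],[0,0,0],-1],[[0.4,0.6,-0.2],[0,0,0],-1],[[0.7,1,0],[0,0,0],-1],[[0.7,1,0],[0,0,0],-1],[[0.7,1,0],[0,0,0],-1],[[0.7,1,0],[0,0,0],-1],[[0.7,1,0],[0,0,0],-1]]}}

```text
time_s: 27.0
position: [0.5715, 0.2095, 0.1739]
tool_rot: [[0.965, 0.263, -0.002], [0.263, -0.965, -0.0], [-0.002, -0.0, -1.0]]
ft_force: [0.2, -0.5, -1.8]
grip_width: 0.0353
```

```bash
python3 -c "
from h import *
delta(.6224,.1687,.11)"
```

```text
t 27.0 pos [0.5715 0.2095 0.1739] yaw 15.27 tilt z [-1.8e-03 -2.0e-04 -1.0e+00] w 0.0353 F [ 0.2 -0.5 -1.8] q [ 9. 30. 70.  0. 80. 84.]
UNITS [1.92 2.64 3.19]
ROT [-0.0001  0.0009  0.004 ]
```

Request:
{"method": "move_arm", "body": {"motion": [[[0.7,0.9,0],[0,0,0],-1],[[0.6,0.8,0],[0,0,0],-1],[[0.3,0.4,0.4],[0,0,0],-1],[[0,0,0.8],[0,0,0],-1],[[0,0,0.8],[0,0,0],-1],[[0,0,0.6],[0,0,0],-1],[[0,0,0],[0,0,0],-1],[[0,0,0],[0,0,0],-1]]}}

```text
time_s: 27.67
position: [0.6188, 0.1663, 0.1142]
tool_rot: [[0.967, 0.256, -0.008], [0.256, -0.967, -0.002], [-0.008, 0.0, -1.0]]
ft_force: [0.5, 0.0, -1.3]
grip_width: 0.0352
```

```bash
python3 -c "
from h import *
W=imaging.get_image('wrist'); cv2.imwrite('pics/w20.png',W['img'])
delta(.6224,.1687,.0689)
print(np.round(project(W,(.6224,.1687,.007))))"
```

```text
t 27.72 pos [0.6186 0.1664 0.1141] yaw 14.83 tilt z [-0.0085 -0.0024 -1.    ] w 0.0351 F [-0.9  0.1 -2.5] q [ 5. 37. 68. -0. 76. 80.]
UNITS [ 0.23 -0.07  2.26]
ROT [0.0001 0.0042 0.0002]
[318. 186.]
```

View pics/w20.png

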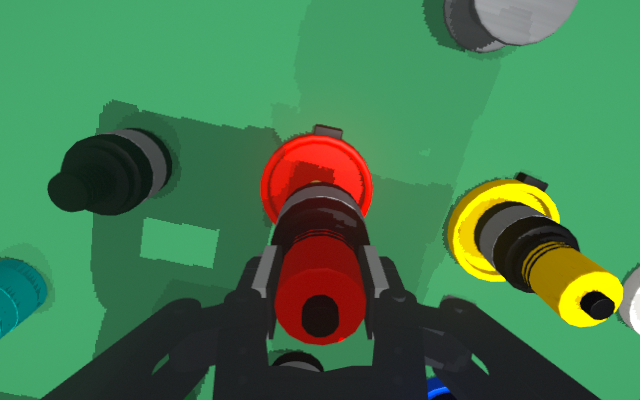

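The red socket centre is at about u=317, predicted 318. Lowering.

Request:
{"method": "move_arm", "body": {"motion": [[[0.23,-0.07,0.2],[0,0.004,0],-1],[[0,0,0.6],[0,0,0],-1],[[0,0,0.5],[0,0,0],-1],[[0,0,0.2],[0,0,0],-1],[[0,0,0],[0,0,0],-1],[[0,0,0],[0,0,0],-1]]}}

```text
time_s: 28.22
position: [0.6248, 0.1703, 0.0855]
tool_rot: [[0.966, 0.257, 0.007], [0.257, -0.966, 0.001], [0.007, 0.001, -1.0]]
ft_force: [0.0, -0.7, -1.4]
grip_width: 0.0351
```

```bash
python3 -c "
from h import *
delta(.6224,.1687,.0689)"
```

```text
t 28.22 pos [0.6248 0.1703 0.0855] yaw 14.91 tilt z [ 7.2e-03  9.0e-04 -1.0e+00] w 0.0351 F [ 0.  -0.7 -1.4] q [ 5. 38. 70.  0. 71. 80.]
UNITS [-0.14  0.05  0.83]
ROT [ 0.0005 -0.0034  0.0009]
```

Request:
{"method": "move_arm", "body": {"motion": [[[-0.13,0.05,0.4],[0,-0.0034,0],-1],[[0,0,0],[0,0,0],-1],[[0,0,0],[0,0,0],-1]]}}

```text
time_s: 28.47
position: [0.6229, 0.1687, 0.0779]
tool_rot: [[0.966, 0.257, 0.002], [0.257, -0.966, -0.001], [0.001, 0.001, -1.0]]
ft_force: [0.1, 0.8, -1.7]
grip_width: 0.0347
```

```bash
python3 -c "
from h import *
delta(.6224,.1687,.0689)"
```

```text
t 28.47 pos [0.6229 0.1687 0.0779] yaw 14.92 tilt z [ 1.7e-03 -9.0e-04 -1.0e+00] w 0.0347 F [ 0.1  0.8 -1.7] q [ 5. 39. 70. -0. 71. 80.]
UNITS [-0.02 -0.01  0.45]
ROT [ 0.0006 -0.0007  0.001 ]
```

Request:
{"method": "move_arm", "body": {"motion": [[[0,0,0.3],[0,0,0],-1],[[0,0,0.2],[0,0,0],-1],[[0,0,0],[0,0,0],-1],[[0,0,0],[0,0,0],-1]]}}

```text
time_s: 28.8
position: [0.6238, 0.1686, 0.069]
tool_rot: [[0.966, 0.257, 0.005], [0.257, -0.966, -0.001], [0.005, 0.002, -1.0]]
ft_force: [-0.1, 0.3, -1.2]
grip_width: 0.0351
```

```bash
python3 -c "
from h import *
delta(.6224,.1687,.0689)"
```

```text
t 28.8 pos [0.6238 0.1686 0.069 ] yaw 14.91 tilt z [ 5.3e-03 -7.0e-04 -1.0e+00] w 0.0351 F [-0.1  0.3 -1.2] q [ 5. 39. 71. -0. 69. 80.]
UNITS [-0.07 -0.02  0.  ]
ROT [ 0.001  -0.0024  0.0009]
```

Request:
{"method": "move_arm", "body": {"motion": [[[-0.05,0,0.25],[0.001,-0.0024,0],-1],[[0,0,0],[0,0,0],-1],[[0,0,0],[0,0,0],-1]]}}

```text
time_s: 29.05
position: [0.6257, 0.1683, 0.0699]
tool_rot: [[0.966, 0.257, 0.011], [0.257, -0.966, 0.001], [0.01, 0.002, -1.0]]
ft_force: [0.1, 0.2, -2.6]
grip_width: 0.0351
```

Request:
{"method": "move_arm", "body": {"motion": [[[-0.18,0,-0.35],[0.001,-0.005,0],-1],[[0,0,0],[0,0,0],-1],[[0,0,0],[0,0,0],-1]]}}

```text
time_s: 29.3
position: [0.6212, 0.1672, 0.0763]
tool_rot: [[0.966, 0.257, -0.004], [0.257, -0.966, -0.0], [-0.004, -0.0, -1.0]]
ft_force: [-0.2, -1.4, -2.6]
grip_width: 0.0348
```

```bash
python3 -c "
from h import *
delta(.6224,.1687,.0689)"
```

```text
t 29.3 pos [0.6212 0.1672 0.0763] yaw 14.91 tilt z [-3.5e-03 -4.0e-04 -1.0e+00] w 0.0348 F [-0.2 -1.4 -2.6] q [ 5. 39. 71. -0. 71. 80.]
UNITS [ 0.08 -0.05  0.37]
ROT [-0.0002  0.0017  0.0009]
```

Request:
{"method": "move_arm", "body": {"motion": [[[0.04,-0.04,0.42],[0,0,0],-1],[[0,0,0],[0,0,0],-1],[[0,0,0],[0,0,0],-1]]}}

```text
time_s: 29.55
position: [0.6222, 0.1686, 0.0675]
tool_rot: [[0.966, 0.257, -0.002], [0.257, -0.966, 0.0], [-0.002, -0.001, -1.0]]
ft_force: [-3.1, -0.7, 12.0]
grip_width: 0.0351
```

```bash
python3 -c "
from h import *
delta(.6224,.1687,.0689)"
```

```text
t 29.55 pos [0.6222 0.1686 0.0675] yaw 14.91 tilt z [-1.9e-03  1.0e-04 -1.0e+00] w 0.0351 F [-3.1 -0.7 12. ] q [ 5. 40. 71.  0. 70. 80.]
UNITS [ 0.01 -0.   -0.07]
ROT [-0.0003  0.0008  0.0009]
```

Seated with 12 N of contact. Release and lift.

Request:
{"method": "move_arm", "body": {"motion": [[[0,0,0],[0,0,0],0.1],[[0,0,0],[0,0,0],0.5],[[0,0,0],[0,0,0],1],[[0,0,0],[0,0,0],1],[[0,0,-0.5],[0,0,0],1],[[0,0,-1],[0,0,0],1],[[0,0,-1],[0,0,0],1],[[0,0,-1],[0,0,0],1],[[0,0,-1],[0,0,0],1],[[0,0,-1],[0,0,0],1],[[0,0,-1],[0,0,0],1],[[0,0,-0.5],[0,0,0],1]]}}

```text
time_s: 30.55
position: [0.6212, 0.1684, 0.2142]
tool_rot: [[0.966, 0.257, -0.008], [0.257, -0.966, -0.0], [-0.007, -0.002, -1.0]]
ft_force: [0.5, -0.6, -0.0]
grip_width: 0.085
```

Request:
{"method": "move_arm", "body": {"motion": [[[-1,0,-0.2],[0,0,0],1],[[-1,0,0],[0,0,0],1],[[-1,0,0],[0,0,0],1],[[-1,0,0],[0,0,0],1],[[-1,0,0],[0,0,0],1],[[-1,0,0],[0,0,0],1],[[-1,0,0],[0,0,0],1],[[-1,0,0],[0,0,0],1],[[0,0,0],[0,0,0],1],[[0,0,0],[0,0,0],1],[[0,0,0],[0,0,0],1]]}}

```text
time_s: 31.47
position: [0.4607, 0.1257, 0.2306]
tool_rot: [[0.966, 0.257, 0.011], [0.257, -0.966, 0.0], [0.011, 0.002, -1.0]]
ft_force: [0.1, -0.2, 0.9]
grip_width: 0.0852
```

```bash
python3 -c "
from h import *
W=imaging.get_image('wrist'); cv2.imwrite('pics/w21.png',W['img'])
W=imaging.get_image('top'); cv2.imwrite('pics/t21.png',cv2.resize(W['img'][130:270,170:480],None,fx=2.5,fy=2.5,interpolation=2))
W=imaging.get_image('scene'); cv2.imwrite('pics/s21.png',cv2.resize(W['img'][110:350,150:440],None,fx=2.4,fy=2.4,interpolation=2))
delta(.6,.1,.2)"
```

```text
t 31.62 pos [0.461  0.1258 0.2299] yaw 14.91 tilt z [ 1.e-02  4.e-04 -1.e+00] w 0.0851 F [-0.9 -0.3  0.5] q [ 1. 14. 86.  0. 79. 76.]
UNITS [6.37 3.03 1.57]
ROT [ 0.001  -0.0047  0.0009]
```

View pics/t21.png

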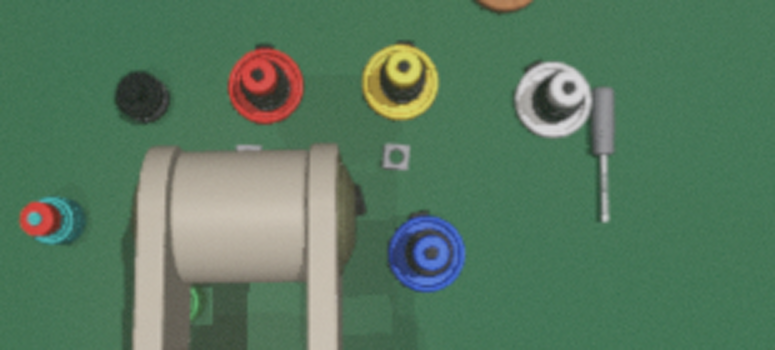

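View pics/s21.png

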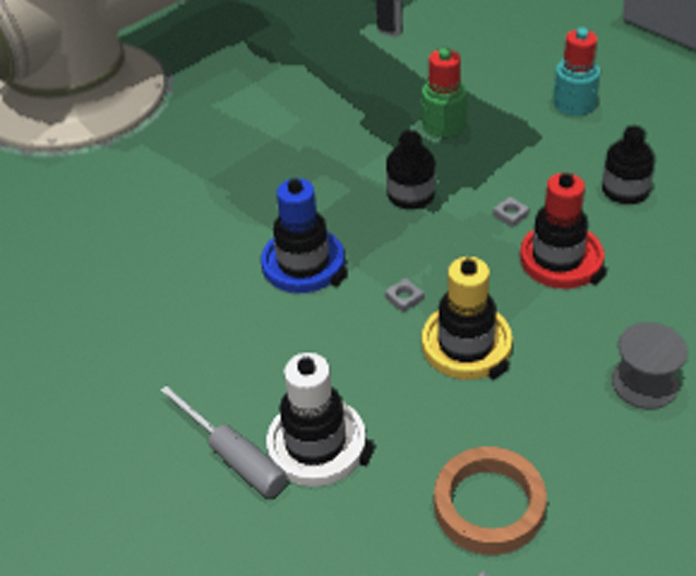

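View pics/w21.png

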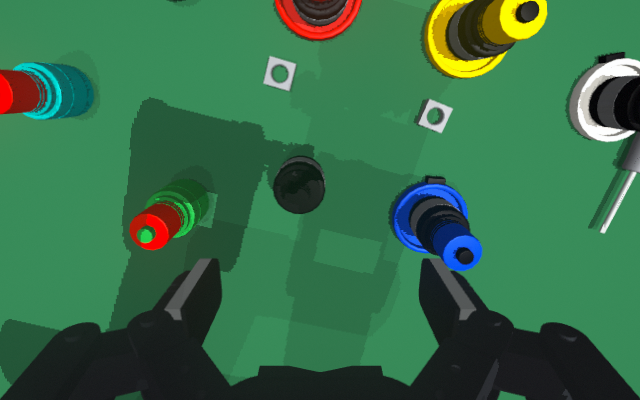

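Run:
```python
from h import *
T=imaging.get_image("top");S=imaging.get_image("scene")
c=lambda p,o,s:((p[0]+.5)/s-.5+o[0],(p[1]+.5)/s-.5+o[1])
for n,p,q,k in [("red",(258,75),(567,177),(.6224,.1687)),("yel",(404,67),(469,264),(.6267,.0173)),("whi",(568,90),(306,362),(.607,-.154)),("blu",(432,254),(295,184),(.4344,-.0116))]:
    P,g=tri(T,c(p,(170,130),2.5),S,c(q,(150,110),2.4)); print(n,P.round(4),round(g,4),"off mm",((P[:2]-k)*1e3).round(1))
```

```text
red [0.6183 0.1663 0.1079] 0.0036 off mm [-4.1 -2.4]
yel [0.6264 0.0158 0.1069] 0.0028 off mm [-0.3 -1.5]
whi [ 0.6031 -0.1532  0.1056] 0.003 off mm [-3.9  0.8]
blu [ 0.4347 -0.0121  0.1063] 0.0035 off mm [ 0.3 -0.5]
```

Request:
{"method": "move_arm", "body": {"motion": [[[0,0,-0.5],[0,0,0],1],[[0,0,0],[0,0,0],1],[[0,0,0],[0,0,0],1],[[0,0,0],[0,0,0],1],[[0,0,0],[0,0,0],1]]}}

```text
time_s: 32.13
position: [0.4615, 0.126, 0.2381]
tool_rot: [[0.966, 0.257, 0.007], [0.257, -0.966, 0.0], [0.007, 0.001, -1.0]]
ft_force: [0.4, 0.0, 0.2]
grip_width: 0.0853
```

```bash
python3 -c "
from rig import job
print(job.close_job())"
```

```text
the job is handed in; nothing more can be done
None
```

I gripped the white, yellow, blue and red sensors by their caps, set each down in the socket of its own colour, and handed the job in at about 32 s of the 99 s allowed.

- **Position:** two-view checks after release put the sensors about 5 mm (red), 1.5 mm (yellow), 4 mm (white) and 0.6 mm (blue) from their socket centres. The limit is 12 mm.
- **Height:** the stub tops measured 0.106–0.108 m; a seated sensor should show 0.108 m. The two camera rays miss each other by about 3 mm, so these figures are good to a few millimetres.
- **Upright:** all four stand upright in the scene view.
- **Left alone:** in the last pictures the two bare sensors and the green and turquoise look-alikes look undisturbed; I did not measure them again. The gripper ended open and clear of everything.
- **Difficulty:** near the floor, small downward steps sometimes shifted and tilted the tool instead of lowering it. For white and red I raised the sensor slightly and lowered it again, touching down at about 11–12 N before release.

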